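# Clear the stapler, shut the case and check its catch

### The job

A stapler has been left across the mouth of the open storage case on the desk. Lift it off and set it down, upright and flat, in the empty pen tray; then shut the lid of the case, press it just hard enough for the front catch to snap over it (do not lean on it), and finally give the lid's handle a firm but not violent upward tug to check that the catch holds, pressing again if it gives. Leave the lid shut and caught, and do not disturb the drink can, the mouse or the notebook.

Things in the scene. Friction and masses are not known exactly. Their poses are not given: they have to be found in the camera images.
- case: Grey plastic storage case, fixed to the desk, 180 mm (its x) by 120 mm (its y), 73 mm high to its two side rims, open at the top. Origin: centre of its underside on the desk. Its -x side is the front, with a black catch; its +x side carries the hinge. Its +x points along world +y, up to 0.3 rad either way.
- lid: Flat grey lid, 182 x 126 x 6 mm, 0.25 kg. Origin: on the hinge axis, at (90, 0, 73) mm in the case's frame; the axis is the lid's and the case's y. Shut, its axes are parallel to the case's and the plate spans x -182 to 0, z 0 to 6 mm; it opens by turning positively about y (90 degrees = upright, stop at 115). At the start it stands open at 80 to 109 degrees.
- lid_handle (a point): Middle of the black bar handle (round, 10 mm thick, 70 mm long, parallel to the lid's y) on the lid's outer face, at (-135, 0, 36) mm in the lid's frame: the bar's axis is 30 mm off the face. It can be pinched from above across the bar when the lid is down. Lifting the uncaught lid by it takes about 3 N, or up to 8 N if pinched hard, as the bar turns in the grip.
- lid_edge (a point): Middle of the lid's lower front edge, (-182, 0, 0) mm in the lid's frame; 73 mm above the desk when shut and caught. The stiff hinge holds the lid between about 62 and 118 degrees; pushed nearer shut, it sinks by itself onto the slope of the catch's hook and stops there, 15 to 20 mm ajar at this edge, not caught.
- catch: Black sprung hook, 24 mm wide, at the middle of the case's front, 100 mm high (origin as the case's). A roller in the lid's front lip rides down its 45 degree slope and pushes it outward, then it snaps back over the lip. The push on the handle to snap it varies: 6 to 16 N. The caught lid has 2 mm of play at its front; a further tug meets a springy neck, 2.5 N per mm at the front edge.
- seal: Black rubber strip 110 mm long on the front rim, on which the shut lid rests (moves with the strip; origin as the case's origin). It yields under the lid by about 1 mm for 8 N, 5 mm at most.
- stapler: Desk stapler, 150 mm long (its x) by 34 mm wide (steel base) by 46 mm high, 0.15 to 0.3 kg; the black upper part is 28 mm wide, 26 to 46 mm above its underside. Origin: centre of its underside. At the start it lies upright across the case's two side rims, 73 mm above the desk, its length roughly along the case's y.
- tray: Shallow wooden pen tray, fixed, 210 mm (its x) by 110 mm (its y) by 22 mm high, walls 4 mm, floor 4 mm thick. Origin: centre of its underside on the desk. Empty.
- can: Closed drink can, 66 mm across, 115 mm high, standing; bystander. Origin: centre of its underside.
- mouse: Black computer mouse, 105 by 60 by 30 mm, a grey wheel on its back; bystander. Origin: centre of its underside.
- notebook: Closed red-covered notebook, 150 by 210 by 17 mm; bystander. Origin: centre of its underside.
Not all that is in view belongs to the job. Of the things that look like the case, the larger one is meant. Leave any white look-alike of the stapler alone.

How it is judged (in metres and radians):
On the way, in this order (a step that is already met when the one before it is completed fails the run):
1. the stapler lies in the pen tray, upright, let go and still (x of stapler in the frame of tray between -0.035 and 0.035 m and y of stapler in the frame of tray between -0.04 and 0.04 m and z of stapler in the frame of tray below 0.012 m and angle between stapler's own z axis and vertical below 0.15 rad and contact force between the fingers and stapler below 0.1 N and linear speed of stapler below 0.03 m/s), for 0.2 s.
2. the lid is pressed down past the catch: front edge less than 1.8 mm above its resting height (z of lid_edge in the frame of case below 0.0748 m), for 0.2 s.
3. the caught lid is tugged: it pulls up on the catch with more than 2.5 N and the catch holds (front edge less than 14 mm up) (contact force between lid and catch above 2.5 N and z of lid_edge in the frame of case between 0.0745 and 0.087 m and contact force between the fingers and lid above 0.5 N), for 0.2 s.
At the end, for the whole second after the job is handed in: The stapler rests upright (within 0.15 rad) on the tray's floor, its centre within 35 mm along and 40 mm across of the tray's centre; the lid is shut under the catch, its front edge less than 1.8 mm above its resting height; both are still (x of stapler in the frame of tray between -0.035 and 0.035 m and y of stapler in the frame of tray between -0.04 and 0.04 m and z of stapler in the frame of tray below 0.012 m and angle between stapler's own z axis and vertical below 0.15 rad and z of lid_edge in the frame of case below 0.0748 m and linear speed of each of stapler, lid below 0.02 m/s); the robot touches nothing.
It fails at once if the lid is leaned on: more than 35 N on the seal (contact force between lid and seal above 35 N).
It fails at once if the catch is wrenched: more than 25 N between lid and catch (contact force between lid and catch above 25 N).
It fails at once if the stapler is dropped or thrown (over 0.7 m/s out of the fingers) (linear speed of stapler above 0.7 m/s and contact force between the fingers and stapler below 0.05 N).
It fails at once if the can, the mouse or the notebook is moved by more than 20 mm (distance of any of can, mouse, notebook from where it was at the start of the episode above 0.02 m).
It also fails if it takes over 64 s, if anything falls off the work surface, if the arm or the gripper's body presses on something with over 40 N, if the wrist force passes 120 N, or if a joint passes its speed limit or range.

### The arm

A 6-joint arm with a two-finger parallel gripper is mounted at the origin on the work surface. World frame = base frame: x ahead of the robot, y to its left, z up, the work surface at z = 0. Lengths are in mm, angles in rad, forces in N, time in s.
With the tool pointing down it reaches from about 375 to 750 mm from the base axis. Payload 9 kg.
Tool frame: the origin (TCP) lies midway between the tips of the shut fingers; the grasp point (between the pads) lies 19 mm behind it; y points along the fingers, x is the direction in which the jaws open and shut, and the axes are right-handed (so a half turn about y gives the same grasp; the last joint's range is limited). The gripper opens to 85 mm and grips with 20 to 120 N. Pads are 22 mm wide; open, the fingers measure 114 mm over their backs; the gripper's body (76 mm by 85 mm) begins 54 mm behind the grasp point. The pads swing forward as they close: fully open they stand 13 mm farther back than shut.
Start: joints at [-1.403, 0.104, 0.097, 1.564, 0, 1.353], TCP at [225.793, -555.931, 191.431] pointing down, gripper open.
Joint ranges: [-2.99, 2.99], [-0.84, 1.86], [-1.1, 1.16], [-1.84, 2.11], [-1.51, 1.56], [-3.14, 3.14]. Speed limits (rad/s): [2.22, 2.22, 2.57, 3.14, 3.14, 3.14].

### API

Orientations are given as a rotation vector (axis times angle).
In Python, from cell import env, optics, order, models gives the robot as it stands. The module is installed in compiled form; this text tells all that it offers.
- The arm moves only by the tool drive_tool, never from a script. Its argument "rows" is text: rows parted by semicolons, each of 7 numbers parted by spaces: the shift along the tool's x, y, z in m, then the turn, a rotation vector about the tool's x, y, z in degrees, then the finger opening in m, from 0 to 0.0854. In form: tx ty tz rx ry rz gripper; .... A call has 1 to 5 rows; each row shifts and turns the pose as measured when the row begins, along the tool's axes as they then stand; what a row does not reach is not made up. A row lasts 1/8 s, in which the tool goes at most 62.5 mm and 10.7 degrees, less where a joint would pass 70% of its speed; a pose out of reach is approached as far as the arm can. A call is refused whole if a number of a shift passes 0.0625 or a number of a turn 10.7, either way. A call with a gripper value outside its range is refused whole. The fingers move at their own pace and stop on an object; "force" is the grip in N (left out, the last holds). Time passes only in rows, so rows that do not move let the fingers close. It gives the time, the measured TCP pose, the force and the opening at its end, in the units of the state.
- env.state(): the state, without advancing time (a new reading comes with each control period).
- optics.snapshot(name): name is "side" or "top"; returns the picture (480x640x3 uint8, red, green, blue); there is no depth.
- optics.camera_model(name): a dict with "fx", "fy", "cx", "cy" (pixels), "T" (4x4, takes a point from camera to world coordinates). Camera axes: x right, y down, z forward; pixel columns grow to the right and rows downward; lengths in mm; the calibration is good to about 2 mm. A picture is of the moment at which its call begins. camera_model takes no time and is no camera call.
- order.finish_job(): hands the job in, once; it reports no verdict.
Trained networks look in the newest picture that a camera, given by its name, has taken for a name from the list of things; names that differ only in an ending like _2 or _b are one class to them, and where a whole thing is asked for, a point or a joint stands for the part that bears it (a point fixed in the world has none). Each returns a list of dicts, best first, with "p" (0 to 1); they miss things now and then, are a little off and sometimes report something else, mostly with a low value. They report only what shows in the picture. A call takes as long as a camera call. They do not tell look-alikes from the thing itself.
- models.silhouettes(query, camera): "pixels" (480x640 bool, what is visible of it) and "bbox" ([centre column, centre row, width, height] as shares, 0 to 1, of the picture: columns of its width, rows of its height, round what is visible of it).
- models.place_of(query, camera): "location" ([column, row] as shares, 0 to 1, of the picture: columns of its width, rows of its height: a listed point, or the origin of a listed thing).
The state is a dict: "time": time; "joint_pos": joint angles; "joint_vel": joint speeds; "tau": joint torques, N m; "ee_pos": TCP position; "ee_rot": TCP orientation; "wrist_force": force on the tool from outside, world axes, zero at the start; "ft_torque": the same for the moment, N m; "grip_width": finger opening in mm.
Only numpy, scipy, OpenCV 4.12 (cv2) and the standard library are available. Lean on these libraries where they do the work, as an engineer would, in place of code of your own. Each camera call takes 0.05 s, during which the arm holds its last target.

## Working session

There is one attempt and no reset: what is moved stays moved. The work goes in short steps, Python scripts to look and compute and a tool call to move; the robot and the scene stay as the last step left them, time stands still between calls to the robot, and variables do not carry over. Pictures are saved under pics/ and viewed, and the job is handed in when it is done.

Besides the shell and the picture viewer there is one more tool, called in YAML: its name, and indented under it one key for each argument. drive_tool: Moves the arm, as the interface text tells. Its arguments: {"type":"object","properties":{"rows":{"type":"string"},"force":{"type":"number"}},"required":["rows"]}

```bash
mkdir -p pics; ls; python3 - <<'E'
from cell import env, optics, order, models
import cv2
for n in("side","top"):
    im=optics.snapshot(n); cv2.imwrite(f"pics/{n}0.png",im[:,:,::-1]); c=optics.camera_model(n); print(n,c)
print(env.state())
E
```

```text
pics
side {'fx': 507.9958511486789, 'fy': 507.9958511486789, 'cx': 329.1336032722873, 'cy': 235.81082032051646, 'T': array([[-9.41804920e-01,  2.32107706e-01, -2.43165591e-01,
         7.95951731e+02],
       [ 3.36124220e-01,  6.39675179e-01, -6.91256953e-01,
         7.98250355e+02],
       [-4.89907272e-03, -7.32763044e-01, -6.80466253e-01,
         8.62247879e+02],
       [ 0.00000000e+00,  0.00000000e+00,  0.00000000e+00,
         1.00000000e+00]])}
top {'fx': 595.9127373933089, 'fy': 595.9127373933089, 'cx': 313.773329643032, 'cy': 246.59872074438016, 'T': array([[ 2.56239377e-02, -9.93527762e-01,  1.10661647e-01,
         4.08387183e+02],
       [-9.99395063e-01, -2.80632495e-02, -2.05417208e-02,
         5.91765185e+01],
       [ 2.35142953e-02, -1.10068344e-01, -9.93645831e-01,
         1.36217377e+03],
       [ 0.00000000e+00,  0.00000000e+00,  0.00000000e+00,
         1.00000000e+00]])}
{'time': 0.1, 'joint_pos': array([-1.40268661e+00,  1.04645549e-01,  9.65608183e-02,  1.56386630e+00,
       -7.41414780e-06,  1.35310438e+00]), 'joint_vel': array([-4.49348905e-05, -2.17511439e-03,  8.56769648e-04,  5.84240881e-04,
        4.90331316e-04,  1.36876322e-03]), 'tau': array([ 7.52679713e-03, -5.58207679e+01,  5.04719281e+01,  1.29082121e-02,
       -1.31863544e-04, -3.47051616e-05]), 'ee_pos': array([ 225.73651166, -555.56629708,  190.70418646]), 'ee_rot': array([-1.36652125,  0.92103446, -0.91971368]), 'wrist_force': array([ 0.81266243,  0.02006316, -0.48342492]), 'ft_torque': array([-0.04561573, -0.06954922,  0.04673484]), 'grip_width': 85.22750268839665}
```

View pics/side0.png

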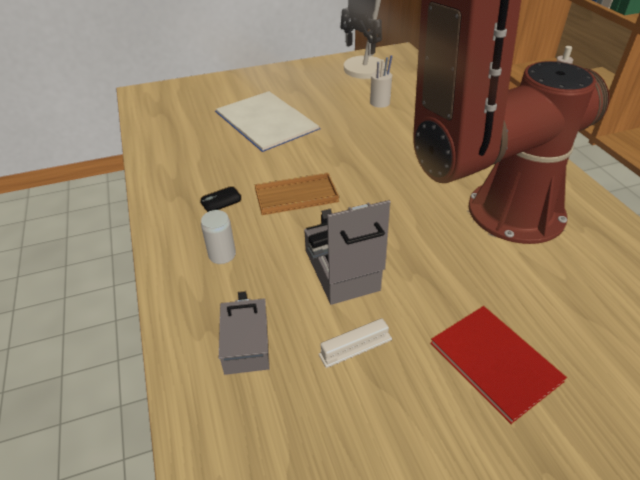

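View pics/top0.png

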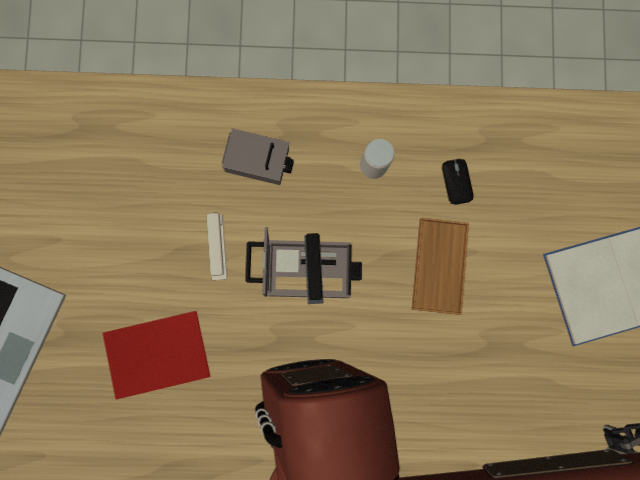

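The stapler is the black bar across the open, larger case at top (314,268). The white look-alike is at (216,246). The smaller, shut case is at (256,156), and the tray is at (440,266). Next I'll measure these.

```bash
cat > h.py <<'E'
from cell import env, optics, order, models
import numpy as np, cv2
from scipy.spatial.transform import Rotation as R
CM={n:optics.camera_model(n) for n in("side","top")}
def onz(n,u,v,z):
    c=CM[n];d=c["T"][:3,:3]@np.array([(u-c["cx"])/c["fx"],(v-c["cy"])/c["fy"],1]);o=c["T"][:3,3]
    return o+d*(z-o[2])/d[2]
def proj(n,P):
    c=CM[n];p=np.linalg.inv(c["T"])@np.r_[P,1];return np.array([c["fx"]*p[0]/p[2]+c["cx"],c["fy"]*p[1]/p[2]+c["cy"]])
def tri(uvs):
    A=np.zeros((3,3));b=np.zeros(3)
    for n,(u,v) in uvs.items():
        c=CM[n];d=c["T"][:3,:3]@np.array([(u-c["cx"])/c["fx"],(v-c["cy"])/c["fy"],1]);d/=np.linalg.norm(d)
        M=np.eye(3)-np.outer(d,d);A+=M;b+=M@c["T"][:3,3]
    return np.linalg.solve(A,b)
E
python3 - <<'E'
from h import *
import pickle
out={}
for cam in("top","side"):
    im=optics.snapshot(cam)
    for q in("stapler","case","tray","lid_handle","lid_edge","catch"):
        for r in models.place_of(q,cam)[:3]:
            l=np.array(r["location"])*[640,480]; print(cam,q,round(r["p"],2),l.round(1))
    for q in("stapler","tray","case","lid"):
        for r in models.silhouettes(q,cam)[:3]:
            m=r["pixels"].astype(np.uint8)
            c=max(cv2.findContours(m,0,1)[0],key=cv2.contourArea)
            print(cam,q,round(r["p"],2),[np.round(x,1) for x in cv2.minAreaRect(c)],m.sum())
    a={"top":(190,130,300,200),"side":(180,150,240,240)}[cam]
    x,y,w,h=a
    cv2.imwrite(f"pics/{cam}_crop.png",cv2.resize(im[y:y+h,x:x+w,::-1],None,fx=2.5,fy=2.5,interpolation=2))
E
```

```text
top stapler 0.69 [312.6 272.3]
top stapler 0.65 [214.8 248.5]
top case 0.65 [260.1 161.6]
top case 0.61 [308.6 267.8]
top tray 0.62 [438.7 267.7]
top lid_handle 0.71 [267.8 152.5]
top lid_handle 0.62 [246.3 258.5]
top lid_edge 0.87 [287.2 160.4]
top lid_edge 0.75 [266.8 261. ]
top stapler 0.85 [array([216.2, 246.1]), array([66.7, 16. ]), np.float64(86.1)] 1015
top stapler 0.79 [array([313. , 268.5]), array([71.6, 15.8]), np.float64(86.8)] 1118
top case 0.79 [array([258.1, 156.9]), array([70.1, 44.3]), np.float64(13.5)] 2845
top case 0.58 [array([349., 277.]), array([ 2., 32.]), np.float64(0.0)] 54
top case 0.55 [array([275.5, 262. ]), array([68., 63.]), np.float64(90.0)] 4826
top lid 0.86 [array([255.3, 154.4]), array([61.7, 41.9]), np.float64(13.5)] 2471
side stapler 0.95 [341.9 245.2]
side stapler 0.67 [354.3 348.8]
side case 0.75 [338.2 267.4]
side case 0.58 [243.8 347.8]
side tray 0.87 [297.  195.6]
side lid_handle 0.94 [364.2 233.9]
side lid_handle 0.68 [242.3 307.6]
side lid_edge 0.95 [361.2 207.1]
side lid_edge 0.86 [245.3 303.5]
side catch 0.48 [222.4 255.2]
side stapler 0.89 [array([318.1, 243.6]), array([26.7, 19.1]), np.float64(86.8)] 471
side stapler 0.71 [array([354.7, 341.2]), array([26.2, 73.3]), np.float64(66.5)] 1766
side tray 0.93 [array([296.7, 192.8]), array([31.7, 80.7]), np.float64(80.5)] 2411
side tray 0.4 [array([359., 242.]), array([82., 62.]), np.float64(90.0)] 4170
side case 0.94 [array([351.4, 252.8]), array([95.1, 90.6]), np.float64(82.1)] 6164
side case 0.91 [array([242.6, 332. ]), array([82.2, 49.8]), np.float64(87.0)] 3543
side lid 0.96 [array([243., 328.]), array([60., 48.]), np.float64(90.0)] 2643
side lid 0.89 [array([358.5, 242. ]), array([82., 61.]), np.float64(90.0)] 4081
```

View pics/top_crop.png

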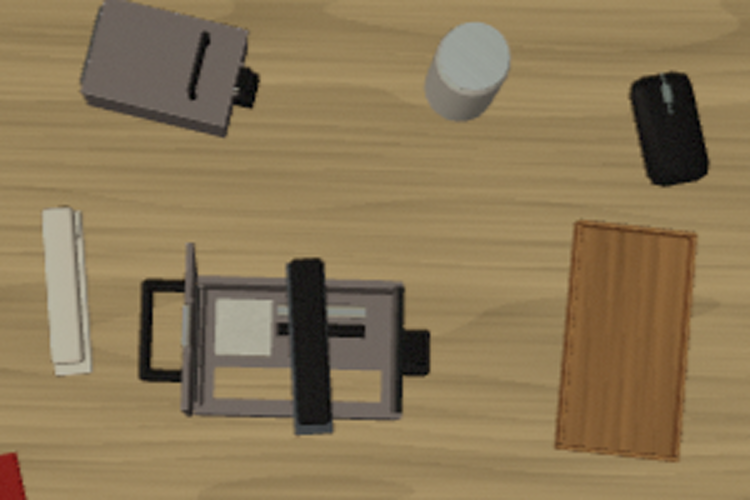

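View pics/side_crop.png

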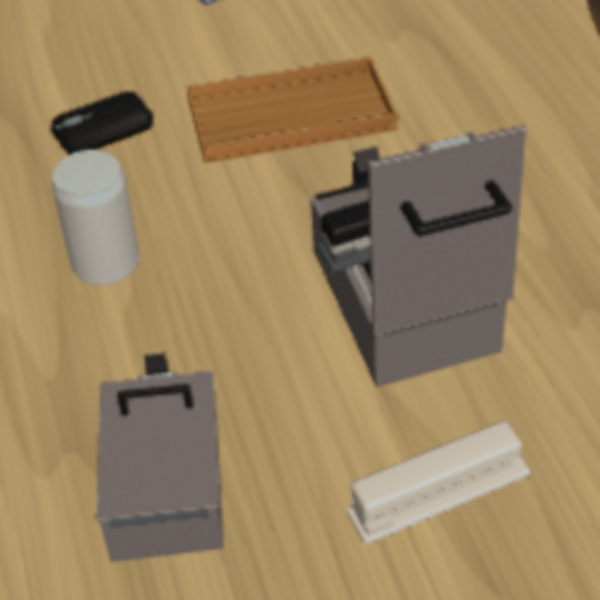

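```bash
python3 - <<'E'
from h import *
def cp(u,v,z): return onz("top",190+(u+.5)/2.5-.5,130+(v+.5)/2.5-.5,z)[:2].round(1)
print("stap top",[cp(*p,119) for p in((287,260),(323,258),(330,425),(298,425))])
print("stap base end",[cp(*p,76) for p in((295,434),(333,433))])
print("rim",[cp(*p,73) for p in((404,282),(402,417),(200,280),(200,415))])
print("tray",[cp(*p,22) for p in((577,220),(696,235),(679,460),(556,448))])
print("net stapler z73",onz("top",312.6,272.3,73), "tri",tri({"top":(312.6,272.3),"side":(341.9,245.2)}))
print("net tray",onz("top",438.7,267.7,0),onz("side",297,195.6,0))
print("net case",onz("top",308.6,267.8,0),onz("side",338.2,267.4,0))
print("handle",tri({"top":(246.3,258.5),"side":(364.2,233.9)}),"edge",tri({"top":(266.8,261),"side":(361.2,207.1)}))
print("catch top",[cp(*p,100) for p in((430,331),(430,375))])
print("can",cp(474,58,115))
print(R.from_rotvec(env.state()["ee_rot"]).as_matrix().round(3))
E
```

```text
stap top [array([573.6,  53.7]), array([576.2,  23.4]), array([436.2,  14.1]), array([435.5,  40.8])]
stap base end [array([428.7,  42.5]), array([430.4,   9.8])]
rim [array([563.3, -49.1]), array([445.8, -49.6]), array([560. , 128.7]), array([442.9, 124.7])]
tray [array([ 631. , -210.7]), array([ 620.3, -320.1]), array([ 415.3, -304.1]), array([ 423.1, -193. ])]
net stapler z73 [495.87952762  33.63125309  73.        ] tri [496.33287415  33.44367047  70.88482637]
net tray [ 519.34199814 -257.89269138    0.        ] [ 516.04856508 -259.40884172    0.        ]
net case [510.90407128  41.61421552   0.        ] [504.37836803  31.75947017   0.        ]
handle [506.6430636  165.19973814 223.14920433] edge [498.94647726 124.73472375 254.17863583]
catch top [array([518.6, -69.8]), array([481.2, -70.4])]
can [ 753.8 -102.2]
[[ 0.376  0.     0.926]
 [-0.926 -0.     0.376]
 [ 0.    -1.    -0.   ]]
```

```bash
cat >> h.py <<'E'
def need(pos,xyaw_deg,n=5,step=60,g=0.085):
    """rows toward a downward pose with tool x at world yaw"""
    s=env.state();p=s["ee_pos"];M=R.from_rotvec(s["ee_rot"]).as_matrix()
    a=np.radians(xyaw_deg);X=np.array([np.cos(a),np.sin(a),0]);Y=np.array([0,0,-1.]);T=np.c_[X,Y,np.cross(X,Y)]
    out=[]
    for i in range(n):
        d=np.array(pos)-p;L=np.linalg.norm(d)
        if L>step:d*=step/L
        r=R.from_matrix(M.T@T).as_rotvec();ra=np.linalg.norm(r)
        if ra>np.radians(10.4): r*=np.radians(10.4)/ra
        t=M.T@d/1000
        out.append(" ".join(f"{v:.3f}" for v in t)+" "+" ".join(f"{v:.1f}" for v in np.degrees(r))+f" {g}")
        p=p+d;M=M@R.from_rotvec(r).as_matrix()
    print("; ".join(out)); print("t",s["time"],"pos",s["ee_pos"].round(1),"xyaw",np.degrees(np.arctan2(M[1,0],M[0,0])).round(1),"left",(np.array(pos)-p).round(1),"F",s["wrist_force"].round(2),"w",s["grip_width"].round(1),"j",s["joint_pos"].round(2))
E
python3 -c "
from h import *
need([503,33,190],94.6,8)"
```

```text
-0.041 0.000 0.044 0.0 -10.4 -0.0 0.085; -0.032 0.000 0.051 0.0 -10.4 -0.0 0.085; -0.022 0.000 0.056 0.0 -10.4 -0.0 0.085; -0.012 0.000 0.059 0.0 -10.4 -0.0 0.085; -0.001 0.000 0.060 0.0 -10.4 -0.0 0.085; 0.010 0.000 0.059 0.0 -10.4 -0.0 0.085; 0.020 0.000 0.056 0.0 -10.4 -0.0 0.085; 0.030 0.000 0.052 0.0 -10.4 -0.0 0.085Traceback (most recent call last):
  File "<string>", line 3, in <module>
    need([503,33,190],94.6,8)
    ~~~~^^^^^^^^^^^^^^^^^^^^^
  File "h.py", line 29, in need
    print("; ".join(out)); print("t",s["time"],"pos",s["ee_pos"].round(1),"xyaw",np.degrees(np.arctan2(M[1,0],M[0,0])).round(1),"left",(np.array(pos)-p).round(1),"F",s["wrist_force"].round(2),"w",s["grip_width"].round(1),"j",s["joint_pos"].round(2))
                                                                                                                                                                                                    ^^^^^^^^^^^^^^^^^^^^^
AttributeError: 'float' object has no attribute 'round'
```

```bash
sed -i 's/s\["grip_width"\].round(1)/round(float(s["grip_width"]),1)/' h.py
```

drive_tool:
  rows: "-0.041 0 0.044 0 -10.4 0 0.085; -0.032 0 0.051 0 -10.4 0 0.085; -0.022 0 0.056 0 -10.4 0 0.085; -0.012 0 0.059 0 -10.4 0 0.085; -0.001 0 0.06 0 -10.4 0 0.085"

```text
time: 1.82
ee_pos: [353.2, -278.2, 189.7]
ee_rot: [-1.56, 0.201, -0.201]
wrist_force: [0.9, 0.2, 0.3]
grip_width: 85.3
```

```bash
python3 -c "
from h import *
need([503,33,190],94.6,5)"
```

```text
0.011 0.000 0.059 -0.0 -10.4 0.0 0.085; 0.022 0.000 0.056 -0.0 -10.4 0.0 0.085; 0.032 0.000 0.051 -0.0 -10.4 0.0 0.085; 0.040 -0.000 0.044 -0.0 -10.4 0.0 0.085; 0.048 -0.000 0.036 -0.0 -10.4 0.0 0.085
t 1.825 pos [ 353.2 -278.2  189.7] xyaw 37.3 left [19.7 40.9  0. ] F [0.91 0.22 0.35] w 85.3 j [-0.96 -0.36 -0.33  1.6   0.    0.87]
```

drive_tool:
  rows: "0.011 0 0.059 0 -10.4 0 0.085; 0.022 0 0.056 0 -10.4 0 0.085; 0.032 0 0.051 0 -10.4 0 0.085; 0.04 0 0.044 0 -10.4 0 0.085; 0.048 0 0.036 0 -10.4 0 0.085"

```text
time: 2.45
ee_pos: [483.6, 2.4, 191.4]
ee_rot: [-1.508, -0.537, 0.529]
wrist_force: [1.8, -1.4, -0.2]
grip_width: 85.1
```

```bash
python3 -c "
from h import *
need([503,33,190],94.6,5)"
```

```text
0.034 0.001 0.012 0.1 -10.4 0.0 0.085; 0.000 0.000 0.000 0.1 -10.4 0.0 0.085; 0.000 0.000 0.000 0.1 -10.4 0.0 0.085; 0.000 0.000 0.000 0.1 -10.4 0.0 0.085; 0.000 0.000 0.000 0.1 -10.4 0.0 0.085
t 2.45 pos [483.6   2.4 191.4] xyaw 91.0 left [0. 0. 0.] F [ 1.84 -1.38 -0.16] w 85.1 j [-0.27 -0.26 -0.25  1.58 -0.    0.62]
```

drive_tool:
  rows: "0.034 0.001 0.012 0 -10.4 0 0.085; 0 0 0 0 -10.4 0 0.085; 0 0 0 0 -10.4 0 0.085; 0 0 0 0 -10.4 0 0.085; 0 0 0 0 -10.4 0 0.085"

```text
time: 3.08
ee_pos: [503.8, 39.5, 190.5]
ee_rot: [-1.192, -1.248, 1.242]
wrist_force: [-1.1, -0.0, -0.7]
grip_width: 84.8
```

```bash
python3 - <<'E'
from h import *
need([503,33,190],94.6,2)
for cam in("top","side"):
    im=optics.snapshot(cam)
    x,y,w,h={"top":(190,130,300,200),"side":(180,150,240,240)}[cam]
    cv2.imwrite(f"pics/{cam}_1.png",cv2.resize(im[y:y+h,x:x+w,::-1],None,fx=2.5,fy=2.5,interpolation=2))
E
```

```text
-0.006 0.001 0.001 0.3 -1.9 -0.1 0.085; 0.000 0.000 0.000 0.0 -0.0 -0.0 0.085
t 3.075 pos [503.8  39.5 190.5] xyaw 94.6 left [0. 0. 0.] F [-1.1  -0.02 -0.7 ] w 84.8 j [-0.18 -0.19 -0.19  1.56 -0.   -0.23]
```

View pics/side_1.png

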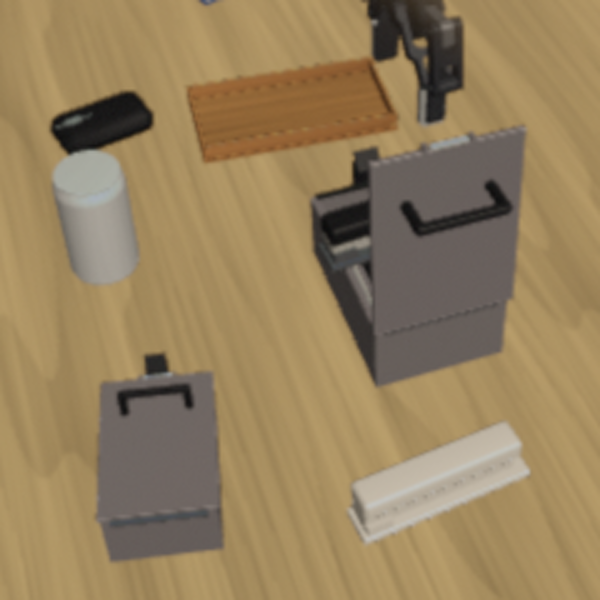

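drive_tool:
  rows: "-0.006 0.03 0.001 0.3 -1.9 0 0.085; 0 0.03 0 0 0 0 0.085; 0 0 0 0 0 0 0.085"

```text
time: 3.55
ee_pos: [503.8, 32.9, 130.0]
ee_rot: [-1.182, -1.257, 1.256]
wrist_force: [0.8, -0.3, 0.2]
grip_width: 84.9
```

```bash
python3 - <<'E'
from h import *
for cam in("top","side"):
    im=optics.snapshot(cam)
    x,y,w,h={"top":(190,130,300,200),"side":(180,150,240,240)}[cam]
    cv2.imwrite(f"pics/{cam}_2.png",cv2.resize(im[y:y+h,x:x+w,::-1],None,fx=2.5,fy=2.5,interpolation=2))
need([503,33,89],94.6,2)
E
```

```text
0.001 0.044 0.003 0.3 -0.9 -0.2 0.085; 0.000 0.000 0.000 -0.0 0.0 0.0 0.085
t 3.65 pos [505.3  32.7 132.6] xyaw 94.6 left [0. 0. 0.] F [ 0.42 -0.28 -0.59] w 84.9 j [-0.19 -0.2  -0.3   1.46 -0.   -0.26]
```

View pics/side_2.png

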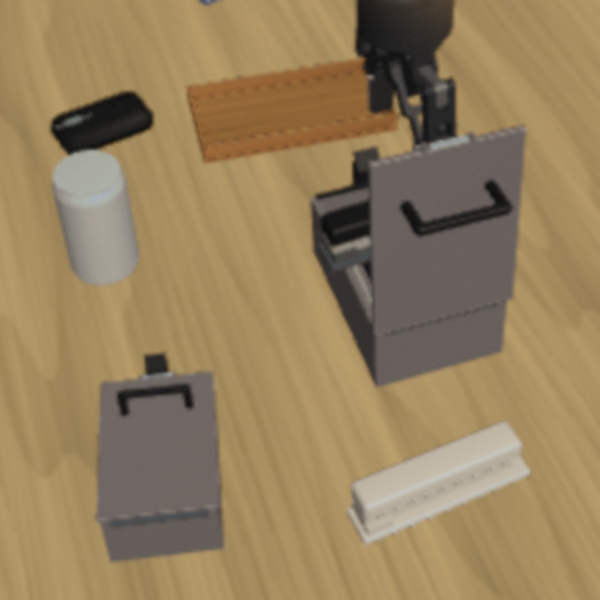

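View pics/top_2.png

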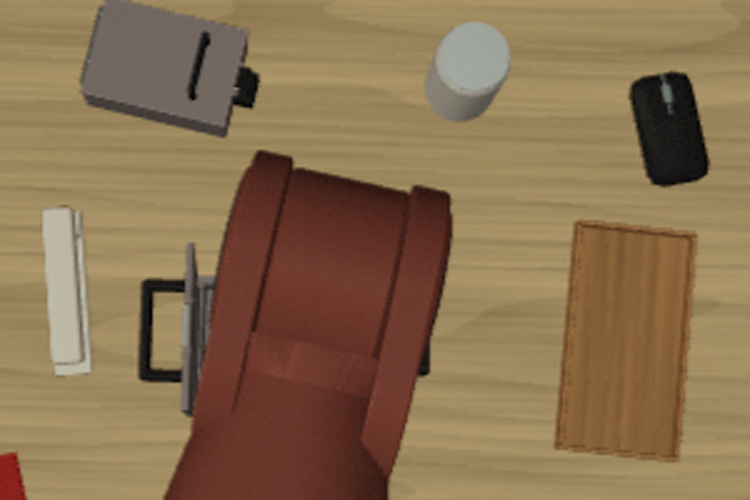

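```bash
python3 - <<'E'
from h import *
im=optics.snapshot("side")
cv2.imwrite("pics/side_3.png",cv2.resize(im[0:240,260:560,::-1],None,fx=2.5,fy=2.5,interpolation=2))
E
```

```text
(no output)
```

View pics/side_3.png

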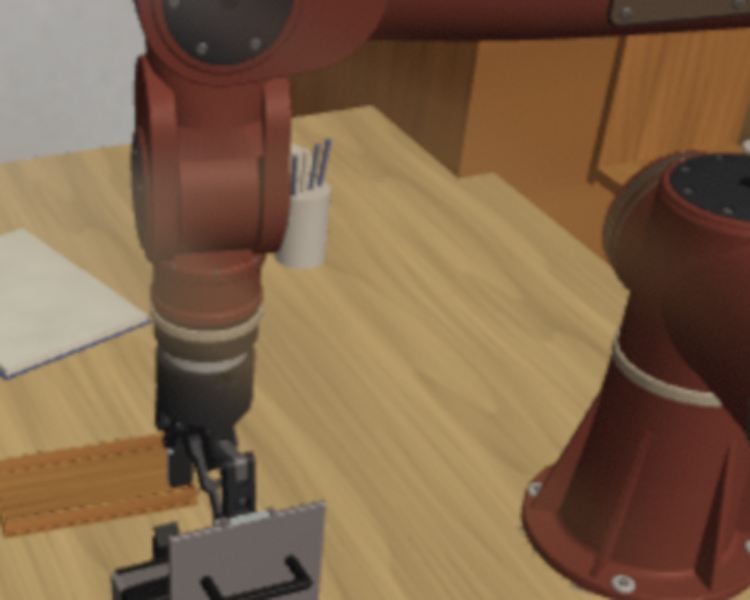

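The red forearm is well above the lid edge, which sits at about (245,515) in the crop. Only the slim wrist comes near it, so I'll descend.

drive_tool:
  rows: "0.001 0.022 0.003 0.3 -0.9 -0.2 0.085; 0 0.021 0 0 0 0 0.085; 0 0 0 0 0 0 0.085"
  force: 40

```text
time: 4.08
ee_pos: [504.0, 33.3, 90.0]
ee_rot: [-1.173, -1.272, 1.267]
wrist_force: [-0.5, 0.3, 0.9]
grip_width: 85.0
```

```bash
python3 - <<'E'
from h import *
need([503,33,89],94.6,2)
E
```

```text
-0.000 0.001 0.001 0.2 0.1 -0.0 0.085; 0.000 0.000 0.000 0.0 0.0 0.0 0.085
t 4.075 pos [504.   33.3  90. ] xyaw 94.6 left [0. 0. 0.] F [-0.45  0.33  0.88] w 85.0 j [-0.19 -0.19 -0.37  1.38  0.   -0.28]
```

drive_tool:
  rows: "0 0.001 0.001 0 0 0 0.02; 0 0 0 0 0 0 0.02; 0 0 0 0 0 0 0.02; 0 0 0 0 0 0 0.02; 0 0 0 0 0 0 0.02"
  force: 40

```text
time: 4.7
ee_pos: [504.1, 33.0, 91.1]
ee_rot: [-1.175, -1.274, 1.266]
wrist_force: [0.7, 0.0, -0.3]
grip_width: 20.3
```

```bash
python3 - <<'E'
from h import *
im=optics.snapshot("side")
cv2.imwrite("pics/side_4.png",cv2.resize(im[140:300,280:420,::-1],None,fx=4,fy=3.7,interpolation=2))
im=optics.snapshot("top")
cv2.imwrite("pics/top_4.png",cv2.resize(im[200:330,220:390,::-1],None,fx=4,fy=4,interpolation=2))
print(env.state())
E
```

```text
{'time': 4.8, 'joint_pos': array([-1.94662579e-01, -1.93770655e-01, -3.74523505e-01,  1.38316062e+00,
        8.53971549e-04, -2.76346570e-01]), 'joint_vel': array([ 5.05046065e-04,  5.20262365e-05, -3.96733564e-03,  6.87684294e-05,
        1.77411927e-03, -1.41657892e-03]), 'tau': array([ 2.86674840e-04, -4.05888462e+01,  5.03975523e+01, -7.31304707e-02,
        2.75207502e-03,  8.28017710e-05]), 'ee_pos': array([504.00444901,  33.02446479,  90.99962757]), 'ee_rot': array([-1.17512808, -1.27392008,  1.26644974]), 'wrist_force': array([-1.24852164, -0.33468728, -0.49107327]), 'ft_torque': array([ 0.02840545, -0.03227109,  0.01653552]), 'grip_width': 19.9459631207896}
```

View pics/side_4.png

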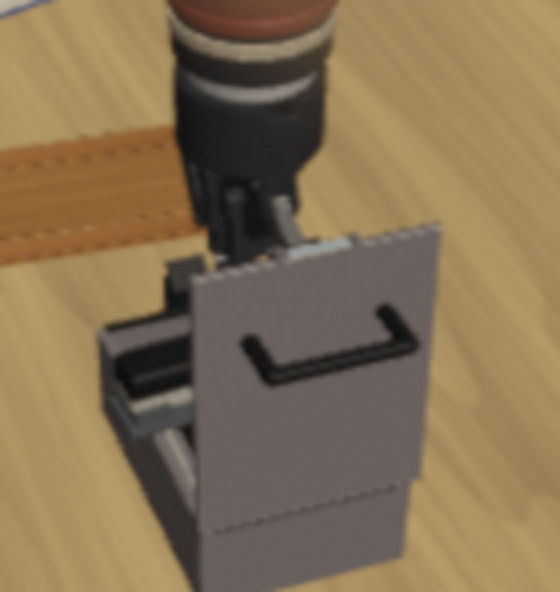

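View pics/top_4.png

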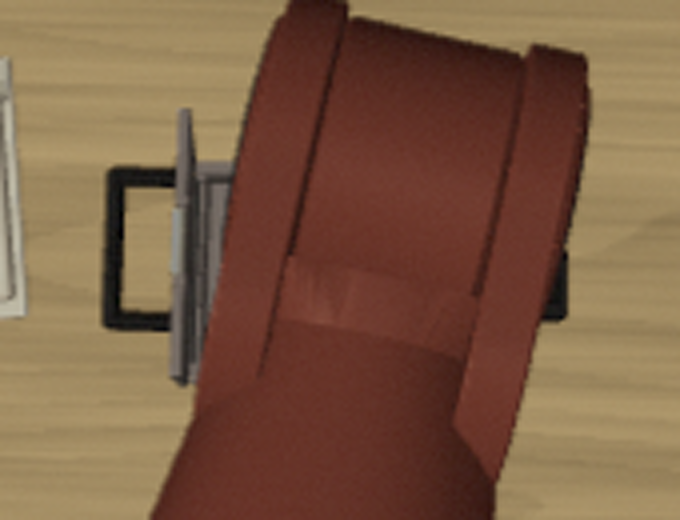

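drive_tool:
  rows: "0 0 0 0 0 0 0.015; 0 0 0 0 0 0 0.01"

```text
time: 5.05
ee_pos: [504.0, 33.0, 91.0]
ee_rot: [-1.175, -1.274, 1.266]
wrist_force: [-0.1, 0.6, -0.6]
grip_width: 10.0
```

```bash
python3 - <<'E'
from h import *
print(env.state()["grip_width"],proj("side",[504,33,91]),proj("side",[504,33,110]),proj("side",[504,33,119]),proj("side",[575,38,119]),proj("side",[575,38,73]))
E
```

```text
10.045573574918356 [338.85321365 239.36342273] [338.92370656 233.04368651] [338.95767331 229.99854474] [308.62487502 239.10067819] [309.3024929  254.34738183]
```

drive_tool:
  rows: "0 -0.05 0 0 0 0 0.01; 0 -0.05 0 0 0 0 0.01; 0 0 0 0 0 0 0.01"

```text
time: 5.42
ee_pos: [502.4, 33.2, 192.8]
ee_rot: [-1.173, -1.273, 1.267]
wrist_force: [0.8, 0.1, -1.3]
grip_width: 10.3
```

```bash
python3 - <<'E'
from h import *
s=env.state();p=s["ee_pos"];print(p, proj("side",p),proj("side",p+[0,0,19]),s["grip_width"])
im=optics.snapshot("side")
for r in models.silhouettes("stapler","side")[:3]:
    m=r["pixels"].astype(np.uint8);print(r["p"],cv2.boundingRect(m))
for r in models.place_of("stapler","side")[:3]: print(r["p"],np.array(r["location"])*[640,480])
cv2.imwrite("pics/side_5.png",cv2.resize(im[140:300,280:420,::-1],None,fx=4,fy=3.7,interpolation=2))
E
```

```text
[502.3865647   33.23090328 192.76354496] [340.01717402 203.60705761] [340.1067625  196.42579263] 10.280080841670323
0.87 (308, 230, 21, 29)
0.61 (319, 318, 73, 50)
0.41 (328, 200, 63, 83)
0.88 [341.632 245.712]
0.77 [353.472 349.92 ]
```

View pics/side_5.png

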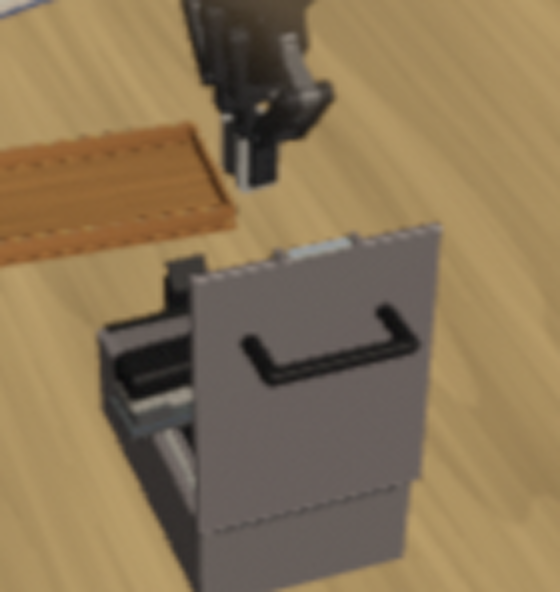

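```bash
python3 - <<'E'
from h import *
print(proj("top",[225.7,-555.6,190.7]),proj("side",[225.7,-555.6,190.7]))
# side_1 open finger
for P in([503.8,39.5,190.5],[505.3,32.7,132.6]):
    a=np.radians(93)
    for s in(1,-1): print(P,s,[proj("side",np.array(P)+s*43*np.array([np.cos(a),np.sin(a),0])+[0,0,dz]).round(1) for dz in(0,13,32,45)])
im=cv2.imread("pics/side_2.png");cv2.imwrite("pics/s2c.png",cv2.resize(im[0:200,330:500],None,fx=4,fy=3,interpolation=2))
im=cv2.imread("pics/side_1.png");cv2.imwrite("pics/s1c.png",cv2.resize(im[0:200,330:500],None,fx=4,fy=3,interpolation=2))
im=cv2.imread("pics/top0.png");cv2.imwrite("pics/t0c.png",cv2.resize(im[380:,480:],None,fx=5,fy=5,interpolation=2))
E
```

```text
[613.76822315 415.46178497] [357.42564692  67.87126831]
[503.8, 39.5, 190.5] 1 [array([349. , 218.9]), array([349.1, 214. ]), array([349.3, 206.7]), array([349.5, 201.6])]
[503.8, 39.5, 190.5] -1 [array([332.4, 194.5]), array([332.3, 189.7]), array([332.3, 182.5]), array([332.3, 177.4])]
[505.3, 32.7, 132.6] 1 [array([346.5, 237.9]), array([346.6, 233.4]), array([346.8, 226.6]), array([346.9, 221.8])]
[505.3, 32.7, 132.6] -1 [array([330.7, 213.5]), array([330.7, 209. ]), array([330.6, 202.3]), array([330.6, 197.6])]
```

View pics/s1c.png

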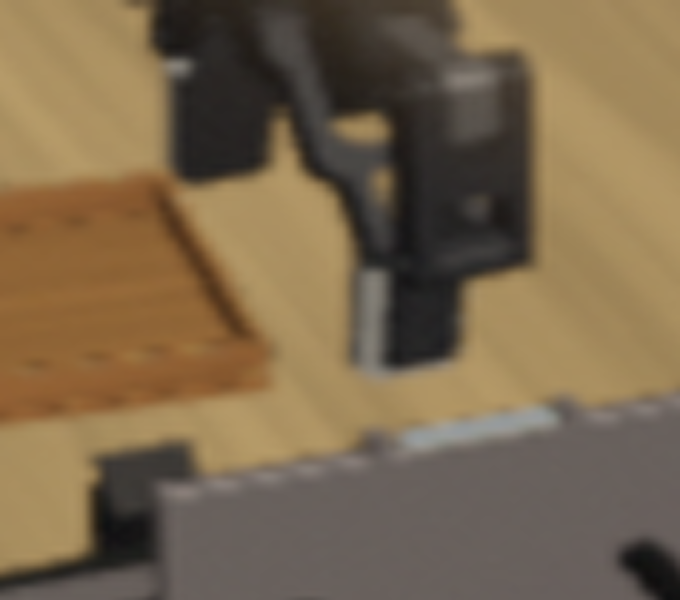

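View pics/t0c.png

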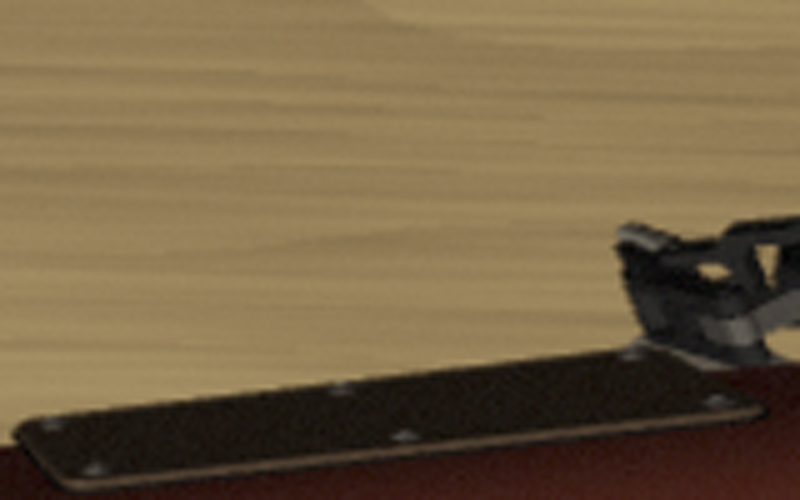

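The side view puts the real fingertips about 33–38 mm higher than the reported TCP: I see (342,190) and expected (340,204). The first top picture agrees. That explains why the fingers closed above the stapler without touching it. I'll allow for this offset and check it by contact.

drive_tool:
  rows: "0 0.05 0 0 0 0 0.085; 0 0.03 0 0 0 0 0.085; 0 0 0 0 0 0 0.085; 0 0.02 0 0 0 0 0.085; 0 0.01 0 0 0 0 0.085"

```text
time: 6.2
ee_pos: [497.9, 34.2, 72.6]
ee_rot: [-1.163, -1.266, 1.27]
wrist_force: [-0.9, 1.1, -0.1]
grip_width: 84.5
```

```bash
python3 - <<'E'
from h import *
need([503,33,54],94.6,2)
E
```

```text
-0.002 0.019 -0.005 -0.3 0.1 0.1 0.085; 0.000 0.000 0.000 0.0 0.0 -0.0 0.085
t 6.2 pos [497.9  34.2  72.6] xyaw 94.6 left [0. 0. 0.] F [-0.86  1.06 -0.05] w 84.5 j [-0.19 -0.19 -0.4   1.36  0.   -0.28]
```

drive_tool:
  rows: "-0.002 0.01 -0.005 0 0 0 0.085; 0 0.009 0 0 0 0 0.085; 0 0 0 0 0 0 0.085"

```text
time: 6.58
ee_pos: [503.9, 32.4, 53.6]
ee_rot: [-1.164, -1.266, 1.27]
wrist_force: [-0.4, -0.4, 0.1]
grip_width: 84.7
```

drive_tool:
  rows: "0 0 0 0 0 0 0.02; 0 0 0 0 0 0 0.02; 0 0 0 0 0 0 0.02; 0 0 0 0 0 0 0.02"
  force: 40

```text
time: 7.08
ee_pos: [504.7, 32.2, 55.0]
ee_rot: [-1.166, -1.267, 1.269]
wrist_force: [0.4, 0.8, 1.0]
grip_width: 27.5
```

Gripped at 27.5 mm. Now I'll lift it.

drive_tool:
  rows: "0 -0.015 0 0 0 0 0.02; 0 -0.02 0 0 0 0 0.02; 0 -0.025 0 0 0 0 0.02; 0 -0.03 0 0 0 0 0.02; 0 0 0 0 0 0 0.02"

```text
time: 7.7
ee_pos: [504.6, 32.1, 150.5]
ee_rot: [-1.166, -1.267, 1.269]
wrist_force: [-0.4, -0.0, -2.8]
grip_width: 27.0
```

```bash
python3 - <<'E'
from h import *
im=optics.snapshot("side")
cv2.imwrite("pics/side_6.png",cv2.resize(im[110:310,240:440,::-1],None,fx=3,fy=3,interpolation=2))
need([521,-258,140],85.3,5,g=0.02)
E
```

```text
-0.060 0.002 0.001 -0.3 9.4 0.1 0.02; -0.059 0.002 -0.008 0.0 0.0 0.0 0.02; -0.059 0.002 -0.008 -0.0 -0.0 0.0 0.02; -0.059 0.002 -0.008 -0.0 -0.0 0.0 0.02; -0.050 0.002 -0.007 -0.0 -0.0 0.0 0.02
t 7.75 pos [503.8  32.3 148.8] xyaw 85.3 left [0. 0. 0.] F [ 0.17  0.8  -2.37] w 27.3 j [-0.2  -0.18 -0.26  1.5   0.   -0.28]
```

View pics/side_6.png

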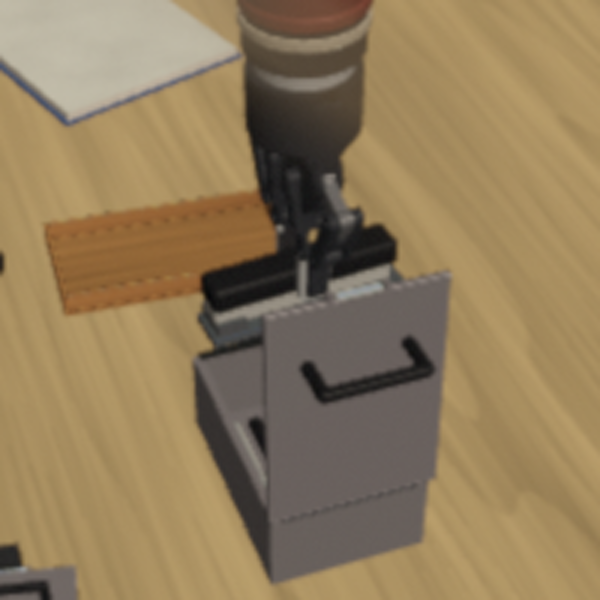

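The stapler is held level and clear of the case, so I'll carry it to the tray.

drive_tool:
  rows: "-0.04 0.001 0.001 -0.3 4.7 0 0.02; -0.055 0.001 -0.004 0 4.7 0 0.02; -0.059 0.002 -0.008 0 0 0 0.02; -0.059 0.002 -0.008 0 0 0 0.02; -0.05 0.002 -0.008 0 0 0 0.02"

```text
time: 8.38
ee_pos: [517.5, -234.8, 133.7]
ee_rot: [-1.238, -1.148, 1.148]
wrist_force: [-0.1, 0.4, -2.1]
grip_width: 27.2
```

```bash
python3 - <<'E'
from h import *
need([521,-258,140],85.3,2,g=0.02)
E
```

```text
-0.023 -0.006 -0.005 -0.4 0.1 0.3 0.02; 0.000 0.000 0.000 -0.0 0.0 0.0 0.02
t 8.375 pos [ 517.5 -234.8  133.7] xyaw 85.3 left [0. 0. 0.] F [-0.14  0.36 -2.09] w 27.2 j [-0.66  0.02 -0.1   1.46  0.   -0.58]
```

drive_tool:
  rows: "-0.023 0.01 -0.004 -0.4 0 0.3 0.02; 0 0.03 0 0 0 0 0.02; 0 0.03 0 0 0 0 0.02; 0 0 0 0 0 0 0.02; 0 0 0 0 0 0 0.02"

```text
time: 9.0
ee_pos: [516.5, -259.0, 56.2]
ee_rot: [-1.241, -1.145, 1.145]
wrist_force: [-0.6, 0.2, -1.9]
grip_width: 27.1
```

```bash
python3 - <<'E'
from h import *
im=optics.snapshot("side");it=optics.snapshot("top")
need([521,-258,40],85.3,2,g=0.02)
p=env.state()["ee_pos"]
# expected stapler end corners
a=np.radians(-4.7);ux=np.array([np.cos(a),np.sin(a),0]);uy=np.array([-ux[1],ux[0],0])
im=np.ascontiguousarray(im[:,:,::-1])
for zz,col in((p[2]+18,(0,255,0)),):
    C=np.array([p[0],p[1],zz])
    pts=[C+sx*75*ux+sy*17*uy for sx,sy in((1,1),(1,-1),(-1,-1),(-1,1))]
    q=[proj("side",x) for x in pts];print(np.round(q,1))
    big=cv2.resize(im[120:260,220:400],None,fx=4,fy=4,interpolation=2)
    cv2.polylines(big,[np.int32([(x-[220,120])*4 for x in q])],True,col,1)
cv2.imwrite("pics/side_7.png",big)
cv2.imwrite("pics/top_7.png",cv2.resize(it[190:340,370:530,::-1],None,fx=4,fy=4,interpolation=2))
E
```

```text
0.001 0.016 -0.004 -0.3 -0.2 0.2 0.02; 0.000 0.000 0.000 -0.0 -0.0 0.0 0.02
t 9.1 pos [ 516.7 -259.2   56.5] xyaw 85.3 left [0. 0. 0.] F [ 0.44 -0.74 -1.67] w 27.4 j [-0.69  0.07 -0.19  1.32  0.   -0.61]
[[268.3 181.7]
 [266.1 174.2]
 [321.5 165.4]
 [324.7 172.6]]
```

View pics/side_7.png

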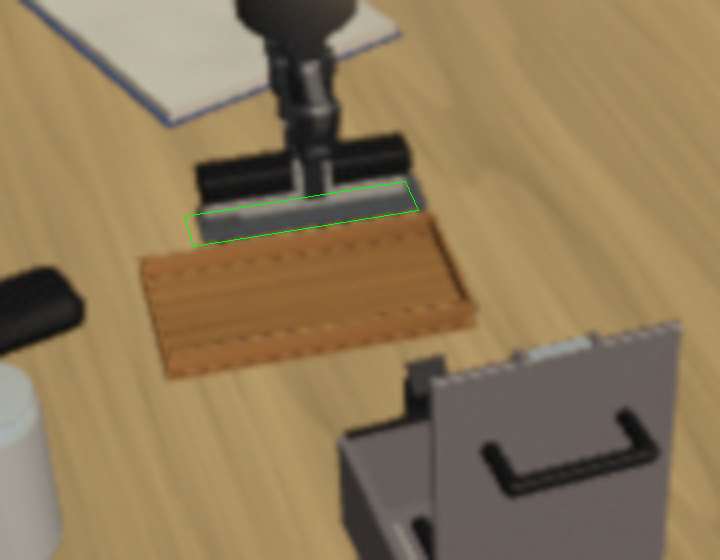

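View pics/top_7.png

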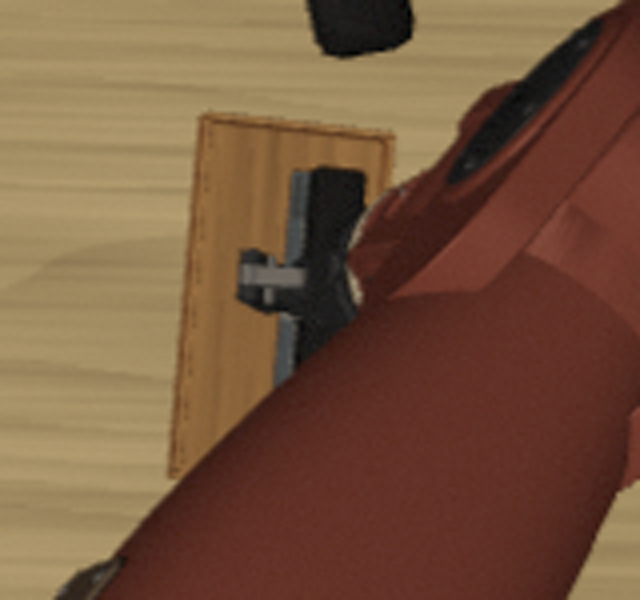

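```bash
python3 - <<'E'
from h import *
f=lambda u,v,z:onz("top",370+u/4,190+v/4,z).round(1)
for z in(115,124,135):print(z,f(310,168,z),f(365,170,z))
for z in (65,75,85):print("base",f(292,172,z),f(277,385,z))
print([onz("side",220+u/4,120+v/4,74).round(1) for u,v in((200,240),(422,206))])
E
```

```text
115 [ 586.5 -249.7  115. ] [ 586.3 -279.1  115. ]
124 [ 585.2 -247.5  124. ] [ 585.  -276.6  124. ]
135 [ 583.6 -244.8  135. ] [ 583.4 -273.7  135. ]
base [ 591.1 -252.1   65. ] [ 473.4 -244.1   65. ]
base [ 589.7 -249.7   75. ] [ 472.9 -241.7   75. ]
base [ 588.3 -247.3   85. ] [ 472.4 -239.4   85. ]
[array([ 586.8, -254.7,   74. ]), array([ 439.4, -240.8,   74. ])]
```

drive_tool:
  rows: "0 0.025 -0.006 -0.3 0 0.2 0.02; 0 0.025 -0.004 0 0 0 0.02; 0 0.008 0 0 0 0 0.02; 0 0 0 0 0 0 0.02"

```text
time: 9.6
ee_pos: [530.1, -261.7, 2.8]
ee_rot: [-1.256, -1.151, 1.147]
wrist_force: [-0.0, 0.0, -2.0]
grip_width: 27.2
```

```bash
python3 - <<'E'
from h import *
need([523,-258,-14],85.3,2,g=0.02)
E
```

```text
0.003 0.017 0.007 0.4 -0.1 -0.2 0.02; 0.000 0.000 0.000 0.0 -0.0 -0.0 0.02
t 9.6 pos [ 530.1 -261.7    2.8] xyaw 85.3 left [0. 0. 0.] F [-0.03  0.01 -2.03] w 27.2 j [-0.68  0.12 -0.23  1.21  0.   -0.6 ]
```

drive_tool:
  rows: "0.003 0.006 0.007 0.4 0 -0.2 0.02; 0 0.004 0 0 0 0 0.02; 0 0 0 0 0 0 0.02"

```text
time: 9.98
ee_pos: [523.9, -258.8, -5.4]
ee_rot: [-1.251, -1.148, 1.148]
wrist_force: [-0.1, -0.8, -2.2]
grip_width: 27.2
```

drive_tool:
  rows: "0 0.003 0 0 0 0 0.02; 0 0 0 0 0 0 0.02"

```text
time: 10.22
ee_pos: [524.1, -259.1, -8.2]
ee_rot: [-1.252, -1.148, 1.148]
wrist_force: [-0.2, -0.3, -2.3]
grip_width: 27.4
```

drive_tool:
  rows: "0 0.003 0 0 0 0 0.02; 0 0 0 0 0 0 0.02"

```text
time: 10.48
ee_pos: [524.2, -259.2, -11.4]
ee_rot: [-1.252, -1.148, 1.148]
wrist_force: [0.3, -0.1, -2.4]
grip_width: 27.0
```

drive_tool:
  rows: "0 0.002 0 0 0 0 0.02; 0 0 0 0 0 0 0.02"

```text
time: 10.72
ee_pos: [524.3, -259.2, -13.4]
ee_rot: [-1.252, -1.148, 1.148]
wrist_force: [-0.2, -0.4, -1.2]
grip_width: 27.3
```

drive_tool:
  rows: "0 0.002 0 0 0 0 0.02; 0 0 0 0 0 0 0.02"

```text
time: 10.98
ee_pos: [524.7, -259.4, -13.6]
ee_rot: [-1.253, -1.149, 1.148]
wrist_force: [-0.1, 0.7, -1.2]
grip_width: 27.5
```

Touchdown at TCP z of about −13.5, as predicted (the offset is constant). Releasing.

drive_tool:
  rows: "0 0.001 0 0 0 0 0.03; 0 0 0 0 0 0 0.04; 0 0 0 0 0 0 0.055; 0 0 0 0 0 0 0.055"

```text
time: 11.48
ee_pos: [525.2, -259.9, -14.4]
ee_rot: [-1.254, -1.149, 1.148]
wrist_force: [-0.5, -0.1, -0.4]
grip_width: 54.7
```

drive_tool:
  rows: "0 -0.01 0 0 0 0 0.055; 0 -0.04 0 0 0 0 0.055; 0 -0.055 0 0 0 0 0.055; 0 -0.055 0 0 0 0 0.055; 0 -0.055 0 0 0 0 0.055"

```text
time: 12.1
ee_pos: [521.6, -257.0, 204.3]
ee_rot: [-1.247, -1.147, 1.147]
wrist_force: [1.1, -1.3, 0.4]
grip_width: 54.8
```

```bash
python3 - <<'E'
from h import *
im=optics.snapshot("side");it=optics.snapshot("top")
need([521,-258,200],85.3,2,g=0.02)
for cam in("top","side"):
  for q in("stapler","tray"):
    for r in models.place_of(q,cam)[:2]: print(cam,q,r["p"],onz(cam,*(np.array(r["location"])*[640,480]),4 if q=="stapler" else 0).round(1))
a=cv2.resize(im[120:260,220:400,::-1],(400,311),interpolation=2);b=cv2.resize(it[190:340,370:530,::-1],(332,311),interpolation=2)
cv2.imwrite("pics/8.png",np.hstack([a,b]))
E
```

```text
0.001 0.010 0.003 0.4 -0.1 -0.3 0.02; 0.000 0.000 0.000 -0.0 0.0 0.0 0.02
t 12.2 pos [ 524.2 -259.   209.9] xyaw 85.3 left [0. 0. 0.] F [ 0.35 -0.25 -0.16] w 55.1 j [-0.68  0.05  0.07  1.59 -0.   -0.6 ]
top stapler 0.74 [ 521.6 -259.2    4. ]
top stapler 0.66 [551.1 251.9   4. ]
top tray 0.75 [ 523.4 -262.7    0. ]
side stapler 0.62 [557.  261.4   4. ]
side stapler 0.56 [ 516.3 -251.2    4. ]
side tray 0.63 [ 518.3 -256.4   -0. ]
```

View pics/8.png

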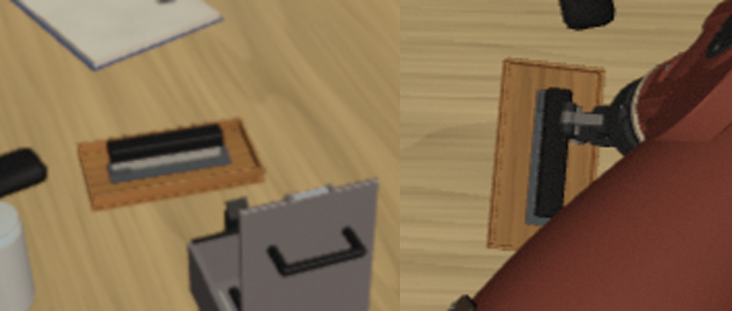

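The stapler sits upright and centred in the tray. Next I'll go over and behind the lid with the fingers shut.

```bash
python3 - <<'E'
from h import *
need([503,205,265],91,9,g=0.0)
E
```

```text
0.059 -0.008 0.007 -0.2 -5.8 0.1 0.0; 0.059 -0.008 0.001 -0.0 0.0 -0.0 0.0; 0.059 -0.008 0.001 0.0 -0.0 -0.0 0.0; 0.059 -0.008 0.001 0.0 -0.0 -0.0 0.0; 0.059 -0.008 0.001 0.0 -0.0 -0.0 0.0; 0.059 -0.008 0.001 0.0 -0.0 -0.0 0.0; 0.059 -0.008 0.001 0.0 -0.0 -0.0 0.0; 0.046 -0.006 0.001 0.0 -0.0 -0.0 0.0; 0.000 0.000 0.000 0.0 -0.0 -0.0 0.0
t 12.4 pos [ 521.4 -256.8  200.8] xyaw 91.0 left [0. 0. 0.] F [ 0.76 -0.22 -0.72] w 55.1 j [-0.68  0.05  0.06  1.58 -0.   -0.6 ]
```

drive_tool:
  rows: "0.03 -0.04 0.007 0 -5.8 0 0; 0.055 -0.025 0.001 0 0 0 0; 0.059 0 0.001 0 0 0 0; 0.055 0 0.001 0 0 0 0; 0.03 0 0.001 0 0 0 0"

```text
time: 13.02
ee_pos: [505.3, -21.5, 259.8]
ee_rot: [-1.183, -1.214, 1.221]
wrist_force: [-0.4, -0.1, -0.5]
grip_width: -0.3
```

```bash
python3 - <<'E'
from h import *
need([503,205,268],91,5,g=0.0)
E
```

```text
0.060 -0.002 -0.000 -0.9 -0.1 0.6 0.0; 0.060 -0.002 -0.000 0.0 0.0 -0.0 0.0; 0.060 -0.002 -0.000 -0.0 0.0 0.0 0.0; 0.047 -0.002 -0.000 -0.0 0.0 0.0 0.0; 0.000 0.000 0.000 -0.0 0.0 0.0 0.0
t 13.025 pos [505.3 -21.5 259.8] xyaw 91.0 left [0. 0. 0.] F [-0.35 -0.12 -0.53] w -0.3 j [-0.31 -0.13 -0.01  1.71  0.   -0.32]
```

drive_tool:
  rows: "0.059 -0.003 0 -0.9 0 0.6 0; 0.059 -0.003 0 0 0 0 0; 0.059 -0.003 0 0 0 0 0; 0.05 0 0 0 0 0 0; 0 0 0 0 0 0 0"

```text
time: 13.65
ee_pos: [496.8, 214.6, 260.9]
ee_rot: [-1.193, -1.214, 1.228]
wrist_force: [-0.3, -0.2, 0.4]
grip_width: -0.1
```

```bash
python3 - <<'E'
from h import *
need([503,205,190],91,5,g=0.0)
im=optics.snapshot("side")
cv2.imwrite("pics/9.png",cv2.resize(im[110:310,240:440,::-1],None,fx=3,fy=3,interpolation=2))
p=env.state()["ee_pos"];print((proj("side",p+[0,0,34])-[240,110])*3)
E
```

```text
-0.008 0.059 -0.006 -0.7 0.0 -0.0 0.0; -0.002 0.012 -0.001 0.0 0.0 0.0 0.0; 0.000 0.000 0.000 -0.0 -0.0 0.0 0.0; 0.000 0.000 0.000 0.0 -0.0 0.0 0.0; 0.000 0.000 0.000 0.0 -0.0 0.0 0.0
t 13.65 pos [496.8 214.6 260.9] xyaw 91.0 left [0. 0. 0.] F [-0.34 -0.25  0.38] w -0.1 j [ 0.17 -0.03  0.09  1.7   0.    0.15]
[422.09499872 328.19875591]
```

View pics/9.png

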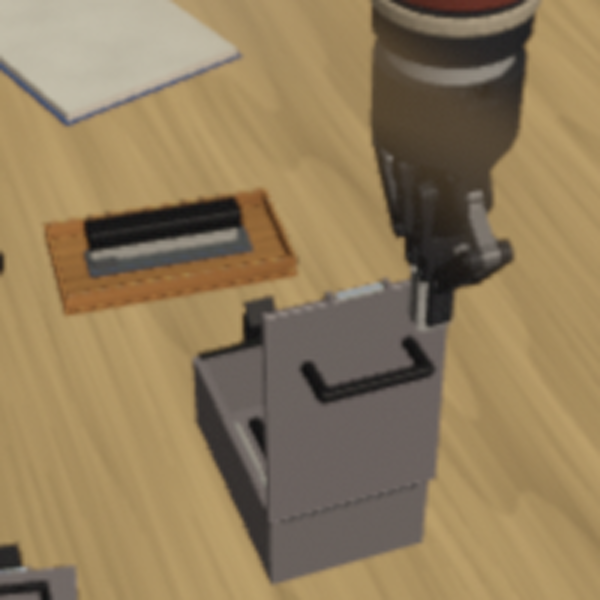

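drive_tool:
  rows: "-0.004 0.04 -0.011 -0.7 0 0 0; -0.002 0.03 0 0 0 0 0; 0 0 0 0 0 0 0; -0.02 0 0 0 0 0 0; -0.01 0 0 0 0 0 0"

```text
time: 14.32
ee_pos: [507.7, 172.3, 187.9]
ee_rot: [-1.203, -1.216, 1.222]
wrist_force: [-0.1, 0.2, 0.2]
grip_width: -0.2
```

```bash
python3 - <<'E'
from h import *
need([506,150,190],91,1,g=0.0)
im=optics.snapshot("side");it=optics.snapshot("top")
cv2.imwrite("pics/10.png",np.hstack([cv2.resize(im[150:310,280:440,::-1],(400,400),interpolation=2),cv2.resize(it[190:330,190:380,::-1],(400,400),interpolation=2)]))
E
```

```text
-0.022 -0.002 0.002 -0.2 -0.3 -0.1 0.0
t 14.325 pos [507.7 172.3 187.9] xyaw 91.0 left [0. 0. 0.] F [-0.06  0.18  0.17] w -0.2 j [ 0.08 -0.09 -0.1   1.56 -0.    0.07]
```

View pics/10.png

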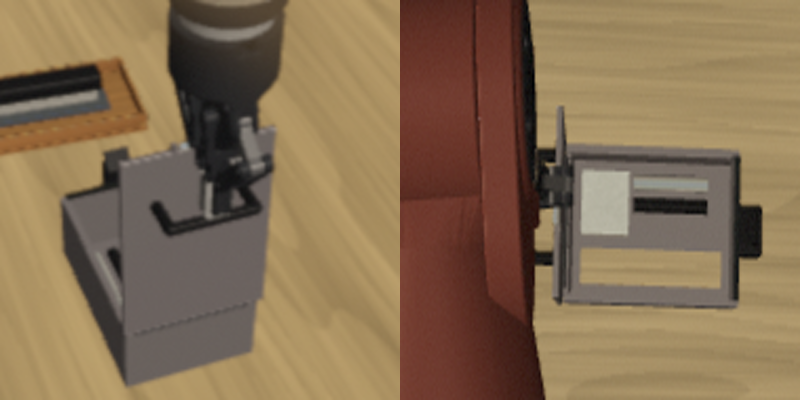

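drive_tool:
  rows: "-0.015 0 0 0 0 0 0; -0.015 0 0 0 0 0 0; -0.015 0 0 0 0 0 0; -0.015 0 0 0 0 0 0"

```text
time: 14.92
ee_pos: [509.1, 109.8, 189.2]
ee_rot: [-1.203, -1.218, 1.221]
wrist_force: [-0.2, 1.6, -0.4]
grip_width: -0.0
```

drive_tool:
  rows: "-0.015 0 0 0 0 0 0; -0.015 0 0 0 0 0 0; -0.015 0 0 0 0 0 0"

```text
time: 15.3
ee_pos: [509.6, 61.3, 189.3]
ee_rot: [-1.204, -1.218, 1.221]
wrist_force: [0.1, 1.2, 0.5]
grip_width: 0.2
```

```bash
python3 - <<'E'
from h import *
need([506,80,190],91,1,g=0.0)
im=optics.snapshot("side");it=optics.snapshot("top")
cv2.imwrite("pics/11.png",np.hstack([cv2.resize(im[150:310,280:440,::-1],(400,400),interpolation=2),cv2.resize(it[190:330,190:380,::-1],(400,400),interpolation=2)]))
E
```

```text
0.019 -0.001 0.003 -0.0 -0.2 -0.1 0.0
t 15.3 pos [509.6  61.3 189.3] xyaw 91.0 left [0. 0. 0.] F [0.13 1.18 0.46] w 0.2 j [-0.13 -0.16 -0.17  1.57 -0.   -0.15]
```

View pics/11.png

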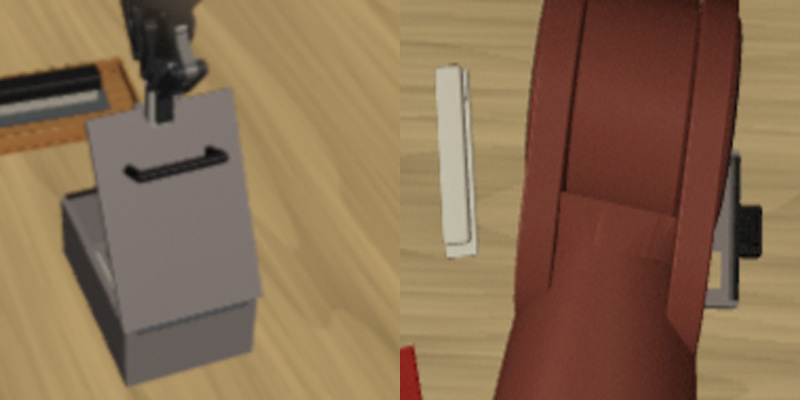

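The lid is now near 65°, with the finger on its upper edge. I'll keep pushing while sinking a little.

drive_tool:
  rows: "-0.015 0.003 0 0 0 0 0; -0.015 0.004 0 0 0 0 0; -0.015 0.005 0 0 0 0 0; -0.015 0.005 0 0 0 0 0"

```text
time: 15.9
ee_pos: [510.6, -2.4, 171.4]
ee_rot: [-1.204, -1.218, 1.221]
wrist_force: [0.2, -0.5, -0.1]
grip_width: -0.3
```

```bash
python3 - <<'E'
from h import *
need([506,0,170],91,1,g=0.0)
im=optics.snapshot("side")
cv2.imwrite("pics/12.png",cv2.resize(im[150:310,280:440,::-1],(500,500),interpolation=2))
E
```

```text
0.002 0.001 0.005 -0.0 -0.2 -0.1 0.0
t 15.9 pos [510.6  -2.4 171.4] xyaw 91.0 left [0. 0. 0.] F [ 0.18 -0.48 -0.06] w -0.3 j [-0.26 -0.17 -0.21  1.53 -0.   -0.27]
```

View pics/12.png

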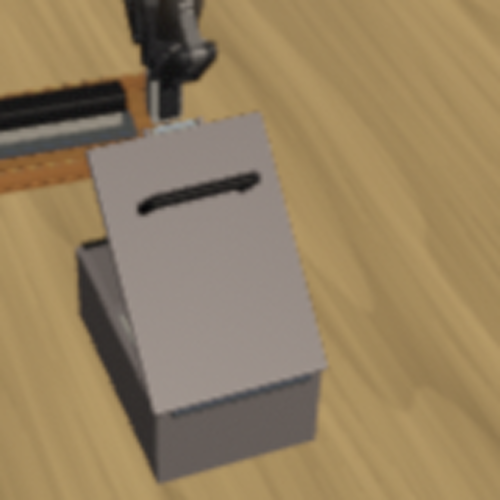

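drive_tool:
  rows: "0 -0.04 0.005 0 0 0 0; 0 -0.01 0 0 0 0 0; 0 0 0 0 0 0 0; 0 0 0 0 0 0 0; 0 0 0 0 0 0 0"

```text
time: 16.58
ee_pos: [504.3, -4.8, 218.5]
ee_rot: [-1.201, -1.212, 1.221]
wrist_force: [-0.2, 0.2, -0.1]
grip_width: 0.2
```

```bash
python3 - <<'E'
from h import *
need([506,0,170],91,1,g=0.0)
im=optics.snapshot("side")
cv2.imwrite("pics/13.png",cv2.resize(im[150:310,280:440,::-1],(500,500),interpolation=2))
E
```

```text
0.005 0.048 -0.002 -0.3 -0.4 -0.1 0.0
t 16.575 pos [504.3  -4.8 218.5] xyaw 91.0 left [0. 0. 0.] F [-0.19  0.22 -0.06] w 0.2 j [-0.27 -0.17 -0.12  1.62 -0.   -0.28]
```

View pics/13.png

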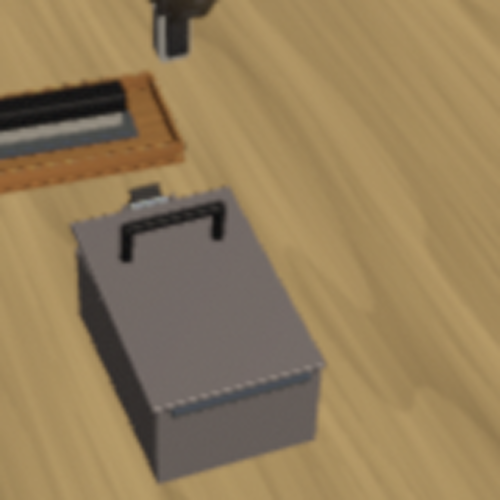

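```bash
python3 - <<'E'
from h import *
for r in models.place_of("lid_handle","side")[:2]: 
    l=np.array(r["location"])*[640,480];print(r["p"],l,onz("side",*l,122).round(1))
for r in models.place_of("lid_edge","side")[:2]: 
    l=np.array(r["location"])*[640,480];print("edge",r["p"],l,onz("side",*l,90).round(1))
print(onz("side",280+174.5*.32,150+218*.32,122),onz("side",280+127*.32,150+228*.32,122),onz("side",280+222*.32,150+208*.32,122))
E
```

```text
0.96 [333.376 217.2  ] [502.   -7.9 122. ]
0.95 [241.728 308.208] [750.6 177.1 122. ]
edge 0.77 [333.568 216.288] [487.8 -45.7  90. ]
edge 0.57 [241.6   300.288] [744.6 130.6  90. ]
[499.87347817   2.09054796 122.        ] [535.02647735   0.72490295 122.        ] [464.23922171   3.47488915 122.        ]
```

drive_tool:
  rows: "0.002 0.05 -0.002 0 0 0 0; 0 0.04 0 0 0 0 0; 0 0.015 0 0 0 0 0; 0 0 0 0 0 0 0"

```text
time: 17.23
ee_pos: [506.4, -2.9, 111.9]
ee_rot: [-1.203, -1.214, 1.221]
wrist_force: [-0.2, 1.0, 0.7]
grip_width: 0.1
```

```bash
python3 - <<'E'
from h import *
need([507,-2,95],91,1,g=0.0)
im=optics.snapshot("side")
cv2.imwrite("pics/14.png",cv2.resize(im[150:310,280:440,::-1],(500,500),interpolation=2))
E
```

```text
0.001 0.017 -0.001 -0.2 -0.4 -0.1 0.0
t 17.225 pos [506.4  -2.9 111.9] xyaw 91.0 left [0. 0. 0.] F [-0.17  0.99  0.72] w 0.1 j [-0.26 -0.18 -0.32  1.43 -0.   -0.27]
```

View pics/14.png

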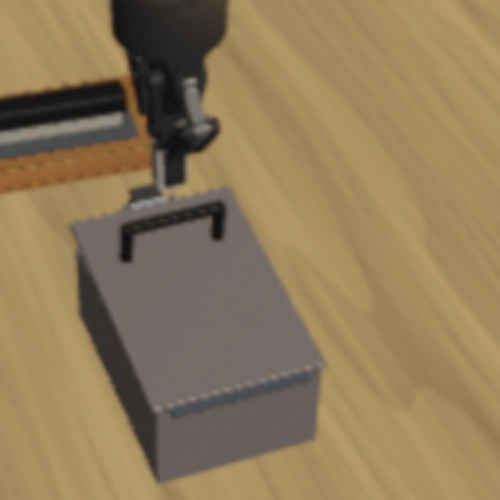

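```bash
python3 - <<'E'
from h import *
for P in([501,-3,122],[501,-3,147],[506,-3,147]):print(P,(proj("side",P)-[280,150])/.32)
print(onz("side",280+.32*170,150+.32*187,147))
E
```

```text
[501, -3, 122] [170.54309783 213.93424547]
[501, -3, 147] [170.62830712 186.95959256]
[506, -3, 147] [163.91884053 188.52889307]
[501.42883855  -3.10903477 147.        ]
```

The fingertips are directly over the bar. I'll press in small steps and watch the wrist force.

drive_tool:
  rows: "0 0.008 0 0 0 0 0; 0 0.006 0 0 0 0 0; 0 0 0 0 0 0 0"

```text
time: 17.65
ee_pos: [508.9, -3.7, 101.1]
ee_rot: [-1.208, -1.217, 1.219]
wrist_force: [-0.0, 0.6, 0.1]
grip_width: -0.2
```

drive_tool:
  rows: "0 0.003 0 0 0 0 0; 0 0 0 0 0 0 0"

```text
time: 17.9
ee_pos: [509.2, -3.8, 98.4]
ee_rot: [-1.209, -1.218, 1.219]
wrist_force: [0.2, 0.1, -0.0]
grip_width: -0.3
```

drive_tool:
  rows: "0 0.003 0 0 0 0 0; 0 0 0 0 0 0 0"

```text
time: 18.15
ee_pos: [509.3, -3.8, 95.3]
ee_rot: [-1.209, -1.218, 1.219]
wrist_force: [0.7, 0.4, -0.0]
grip_width: 0.0
```

drive_tool:
  rows: "0 0.003 0.002 0 0 0 0; 0 0 0 0 0 0 0"

```text
time: 18.4
ee_pos: [507.1, -3.8, 92.1]
ee_rot: [-1.209, -1.218, 1.219]
wrist_force: [0.3, -0.1, 0.4]
grip_width: 0.0
```

drive_tool:
  rows: "0 0.002 0 0 0 0 0; 0 0 0 0 0 0 0"

```text
time: 18.65
ee_pos: [507.1, -3.8, 90.0]
ee_rot: [-1.209, -1.218, 1.219]
wrist_force: [-0.3, -0.6, 0.6]
grip_width: 0.1
```

drive_tool:
  rows: "0 0.002 0 0 0 0 0; 0 0 0 0 0 0 0"

```text
time: 18.9
ee_pos: [507.2, -3.9, 87.9]
ee_rot: [-1.209, -1.218, 1.219]
wrist_force: [-0.3, 0.5, -1.0]
grip_width: -0.4
```

drive_tool:
  rows: "0 0.002 0 0 0 0 0; 0 0 0 0 0 0 0"

```text
time: 19.15
ee_pos: [507.3, -3.9, 85.8]
ee_rot: [-1.209, -1.218, 1.219]
wrist_force: [-0.2, -0.1, -0.1]
grip_width: -0.4
```

drive_tool:
  rows: "0 0.002 0 0 0 0 0; 0 0 0 0 0 0 0"

```text
time: 19.4
ee_pos: [507.5, -4.4, 84.4]
ee_rot: [-1.21, -1.217, 1.219]
wrist_force: [-0.4, 0.3, 1.9]
grip_width: 0.2
```

```bash
python3 - <<'E'
from h import *
im=optics.snapshot("side")
cv2.imwrite("pics/15.png",cv2.resize(im[190:270,290:380,::-1],(720,640)[:2],interpolation=2)[:600])
E
```

```text
(no output)
```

View pics/15.png

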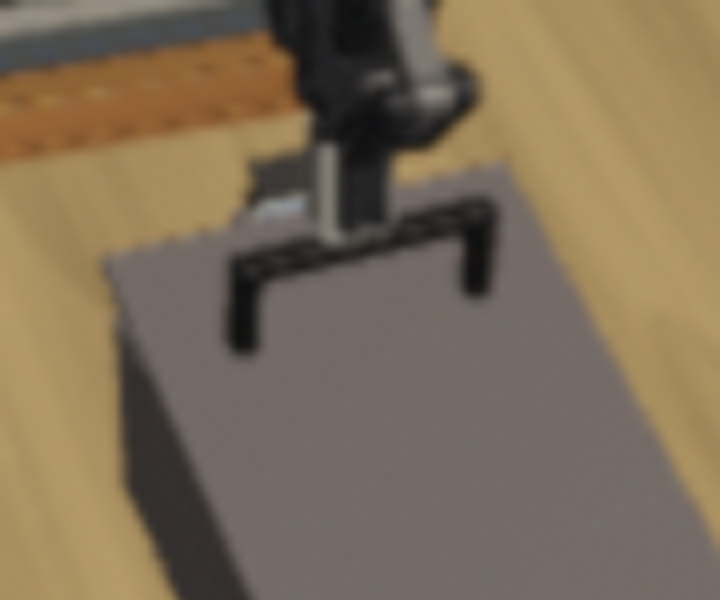

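Contact: +1.9 N with the tip on the bar. I'll continue in 2 mm steps.

drive_tool:
  rows: "0 0.002 0 0 0 0 0; 0 0 0 0 0 0 0"

```text
time: 19.7
ee_pos: [507.5, -4.8, 83.3]
ee_rot: [-1.212, -1.217, 1.22]
wrist_force: [-1.8, -1.0, 1.9]
grip_width: 0.1
```

drive_tool:
  rows: "0 0.002 0 0 0 0 0; 0 0 0 0 0 0 0"

```text
time: 19.95
ee_pos: [507.6, -5.3, 82.1]
ee_rot: [-1.213, -1.217, 1.22]
wrist_force: [-0.4, -0.2, 1.0]
grip_width: -0.3
```

drive_tool:
  rows: "0 0.002 0 0 0 0 0; 0 0 0 0 0 0 0"

```text
time: 20.2
ee_pos: [507.8, -5.4, 79.8]
ee_rot: [-1.213, -1.217, 1.22]
wrist_force: [-1.1, 0.7, 0.7]
grip_width: -0.4
```

drive_tool:
  rows: "0.001 0.002 0 0 0 0 0; 0.001 0.002 0 0 0 0 0"

```text
time: 20.45
ee_pos: [507.9, -3.2, 75.3]
ee_rot: [-1.213, -1.217, 1.22]
wrist_force: [-0.0, -0.3, -0.4]
grip_width: 0.1
```

drive_tool:
  rows: "0 0.002 0 0 0 0 0; 0 0.002 0 0 0 0 0"

```text
time: 20.7
ee_pos: [508.0, -3.5, 72.4]
ee_rot: [-1.214, -1.217, 1.221]
wrist_force: [-7.4, -0.5, 19.7]
grip_width: 0.1
```

drive_tool:
  rows: "0 0.002 0 0 0 0 0; 0 0.002 0 0 0 0 0"

```text
time: 20.95
ee_pos: [508.1, -3.6, 72.1]
ee_rot: [-1.216, -1.218, 1.221]
wrist_force: [-9.6, 1.7, 20.1]
grip_width: -0.2
```

Force rose to 20 N after 13 mm of travel at the bar, so the lid looks shut against the seal. I'll back off and look.

drive_tool:
  rows: "0 -0.001 0 0 0 0 0; 0 -0.004 0 0 0 0 0; 0 -0.02 0 0 0 0 0; 0 -0.03 0 0 0 0 0; 0 0 0 0 0 0 0.03"

```text
time: 21.58
ee_pos: [507.7, -2.6, 131.5]
ee_rot: [-1.215, -1.219, 1.221]
wrist_force: [-0.1, 0.4, 0.2]
grip_width: 17.0
```

```bash
python3 - <<'E'
from h import *
im=optics.snapshot("side")
cv2.imwrite("pics/16.png",cv2.resize(im[190:270,290:380,::-1],(720,640)[:2],interpolation=2)[:600])
need([506,-2,60],91,1,g=0.03)
for n in("lid_handle","lid_edge"):
    for r in models.place_of(n,"side")[:2]:
        l=np.array(r["location"])*[640,480];print(n,r["p"],l,onz("side",*l,109).round(1))
print(proj("side",[501,-4,109]))
E
```

```text
0.001 0.060 0.001 0.3 -0.3 -0.5 0.03
t 21.625 pos [507.   -2.4 130. ] xyaw 91.0 left [ -0.1   0.1 -10. ] F [ 0.3  -0.55  0.26] w 24.4 j [-0.26 -0.19 -0.3   1.45 -0.01 -0.27]
lid_handle 0.73 [243.52  309.408] [747.2 170.2 109. ]
lid_handle 0.61 [334.08 222.  ] [501.   -6.1 109. ]
lid_edge 0.73 [245.696 302.88 ] [739.8 156.  109. ]
lid_edge 0.68 [330.624 224.208] [510.8  -1.7 109. ]
[334.40670831 222.56809868]
```

View pics/16.png

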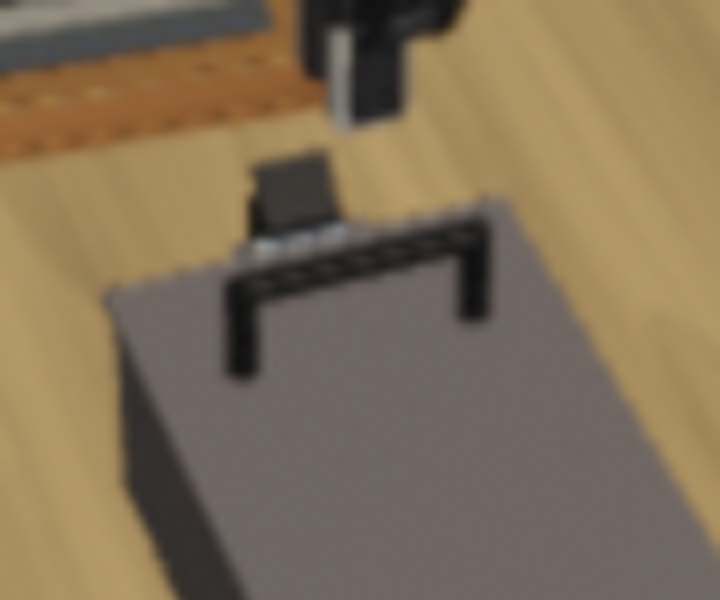

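The lid now sits about 5 px lower at the front and is flush under the hook. Next I'll pinch the bar and tug.

drive_tool:
  rows: "0 0.04 0.001 0.3 -0.3 -0.5 0.04; 0 0.025 0 0 0 0 0.04; 0 0 0 0 0 0 0.04"
  force: 25

```text
time: 22.1
ee_pos: [503.7, -2.1, 59.5]
ee_rot: [-1.196, -1.218, 1.222]
wrist_force: [-0.1, -0.2, -0.8]
grip_width: 40.3
```

```bash
python3 - <<'E'
from h import *
need([506,-3,52],91,1,g=0.04)
im=optics.snapshot("side")
cv2.imwrite("pics/17.png",cv2.resize(im[190:270,290:380,::-1],(720,640)[:2],interpolation=2)[:600])
E
```

```text
-0.001 0.008 -0.002 -0.3 -0.0 0.1 0.04
t 22.1 pos [503.7  -2.1  59.5] xyaw 91.0 left [0. 0. 0.] F [-0.08 -0.23 -0.79] w 40.3 j [-0.26 -0.17 -0.41  1.34  0.   -0.28]
```

View pics/17.png

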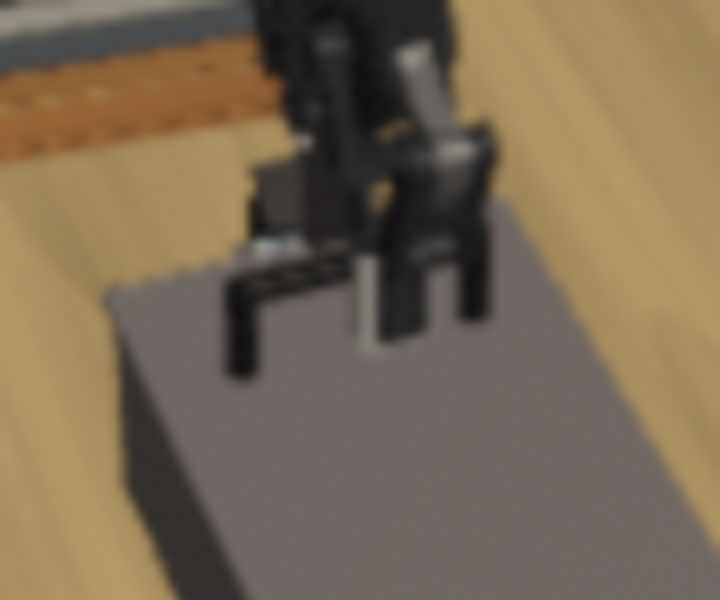

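The fingers straddle the bar. I'll go down 6 mm and close gently.

drive_tool:
  rows: "-0.001 0.006 -0.002 -0.3 0 0 0.04; 0 0 0 0 0 0 0.02; 0 0 0 0 0 0 0.01; 0 0 0 0 0 0 0.0; 0 0 0 0 0 0 0.0"
  force: 25

```text
time: 22.78
ee_pos: [507.8, -4.0, 57.0]
ee_rot: [-1.204, -1.225, 1.219]
wrist_force: [0.4, -0.2, -2.6]
grip_width: 8.9
```

```bash
python3 - <<'E'
from h import *
need([506,-3,52],91,1,g=0.0)
im=optics.snapshot("side")
cv2.imwrite("pics/18.png",cv2.resize(im[190:270,290:380,::-1],(720,640)[:2],interpolation=2)[:600])
E
```

```text
0.001 0.005 0.002 0.2 -0.1 0.0 0.0
t 22.775 pos [507.8  -4.   57. ] xyaw 91.0 left [0. 0. 0.] F [ 0.36 -0.2  -2.62] w 8.9 j [-0.27 -0.17 -0.41  1.32  0.   -0.28]
```

View pics/18.png

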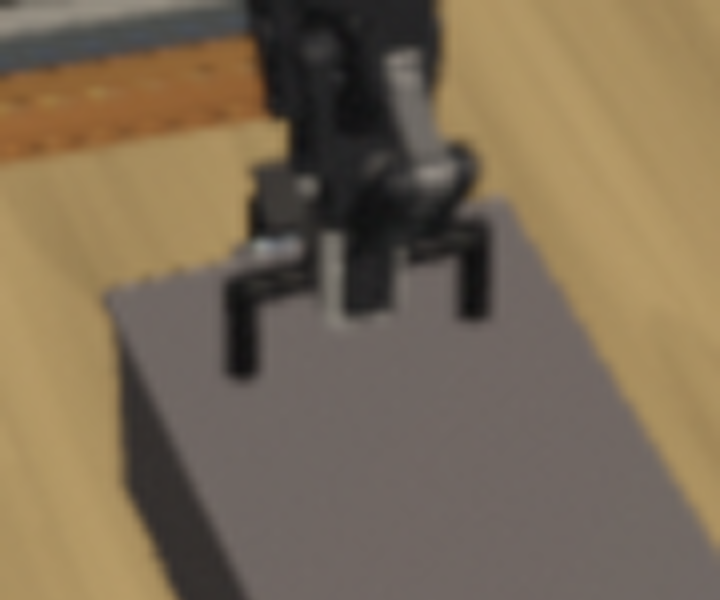

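The bar is pinched. Now I'll tug upward in small steps.

drive_tool:
  rows: "0 -0.002 0 0 0 0 0; 0 -0.002 0 0 0 0 0"

```text
time: 23.08
ee_pos: [507.7, -3.1, 60.2]
ee_rot: [-1.203, -1.226, 1.218]
wrist_force: [5.7, 2.7, -12.7]
grip_width: 8.9
```

drive_tool:
  rows: "0 -0.002 0 0 0 0 0"

```text
time: 23.2
ee_pos: [507.6, -2.7, 61.3]
ee_rot: [-1.202, -1.226, 1.218]
wrist_force: [6.9, 2.1, -15.0]
grip_width: 8.9
```

drive_tool:
  rows: "0 -0.002 0 0 0 0 0"

```text
time: 23.32
ee_pos: [507.6, -2.5, 62.1]
ee_rot: [-1.201, -1.226, 1.217]
wrist_force: [8.0, 1.0, -18.0]
grip_width: 9.2
```

About 18 N at the bar, so roughly 8–11 N on the catch. I'll hold it there briefly.

drive_tool:
  rows: "0 -0.001 0 0 0 0 0; 0 -0.001 0 0 0 0 0; 0 -0.001 0 0 0 0 0"

```text
time: 23.7
ee_pos: [507.5, -2.5, 61.8]
ee_rot: [-1.2, -1.225, 1.217]
wrist_force: [6.4, -0.5, -15.1]
grip_width: 8.6
```

```bash
python3 - <<'E'
from h import *
im=optics.snapshot("side")
cv2.imwrite("pics/19.png",cv2.resize(im[190:270,290:380,::-1],(720,640)[:2],interpolation=2)[:600])
need([506,-3,56],91,1,g=0.0)
E
```

```text
-0.000 0.006 0.002 0.1 -0.0 0.2 0.0
t 23.75 pos [507.5  -2.5  61.7] xyaw 91.0 left [0. 0. 0.] F [  6.5   -1.3  -15.15] w 8.9 j [-0.27 -0.17 -0.4   1.33  0.   -0.28]
```

View pics/19.png

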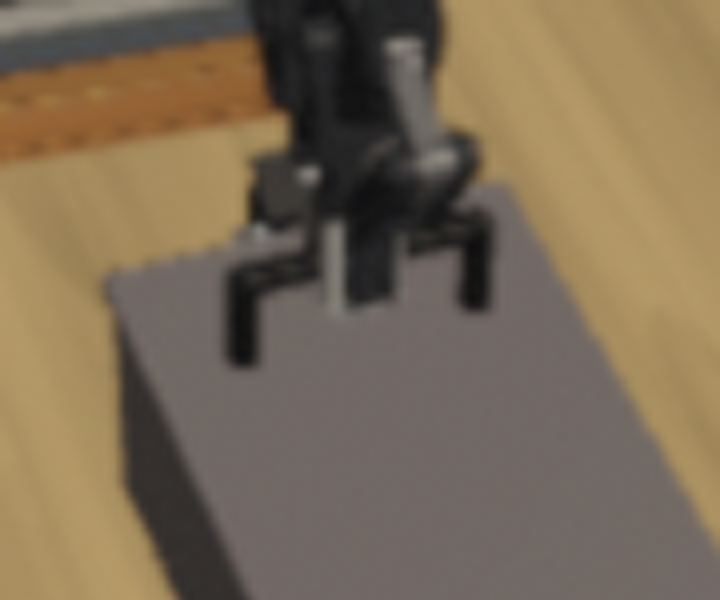

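The catch holds: the front edge rose about 3 px (roughly 7 mm) and stopped at 15 N. I'll ease down, release and retreat.

drive_tool:
  rows: "0 0.002 0 0 0 0 0; 0 0.002 0 0 0 0 0; 0 0.001 0 0 0 0 0; 0 0 0 0 0 0 0.01; 0 0 0 0 0 0 0.02"

```text
time: 24.38
ee_pos: [507.9, -3.6, 57.7]
ee_rot: [-1.202, -1.224, 1.218]
wrist_force: [-0.8, -0.9, 0.7]
grip_width: 20.0
```

drive_tool:
  rows: "0 0 0 0 0 0 0.04; 0 0 0 0 0 0 0.04; 0 -0.01 0 0 0 0 0.04; 0 -0.04 0 0 0 0 0.04; 0 -0.05 0 0 0 0 0.04"

```text
time: 25.0
ee_pos: [505.2, -2.7, 158.0]
ee_rot: [-1.195, -1.222, 1.22]
wrist_force: [0.9, -0.4, 0.3]
grip_width: 39.8
```

```bash
python3 - <<'E'
from h import *
im=optics.snapshot("side")
cv2.imwrite("pics/20.png",cv2.resize(im[190:270,290:380,::-1],(720,640)[:2],interpolation=2)[:600])
cv2.imwrite("pics/20f.png",im[:,:,::-1])
need([506,-3,56],91,1,g=0.0)
for n in("lid_handle","stapler"):
    for r in models.place_of(n,"side")[:2]: print(n,r["p"],np.array(r["location"])*[640,480])
a=cv2.imread("pics/16.png").astype(int);b=cv2.imread("pics/20.png").astype(int)
print("lid diff",abs(a-b)[200:600,100:].mean())
E
```

```text
0.000 0.060 0.001 0.3 -0.0 0.1 0.0
t 25.05 pos [508.   -3.4 165.7] xyaw 91.0 left [ -0.9   0.2 -49.7] F [ 0.67 -0.49  7.43] w 39.8 j [-0.27 -0.19 -0.24  1.52  0.   -0.28]
lid_handle 0.69 [242.112 305.904]
lid_handle 0.68 [333.824 224.112]
stapler 0.79 [298.304 196.08 ]
stapler 0.59 [354.368 347.088]
lid diff 0.6570994623655914
```

View pics/20.png

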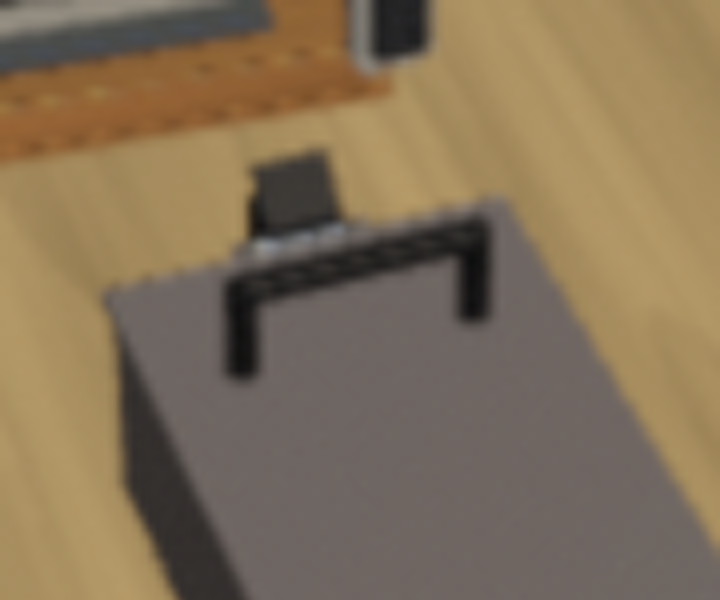

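View pics/20f.png

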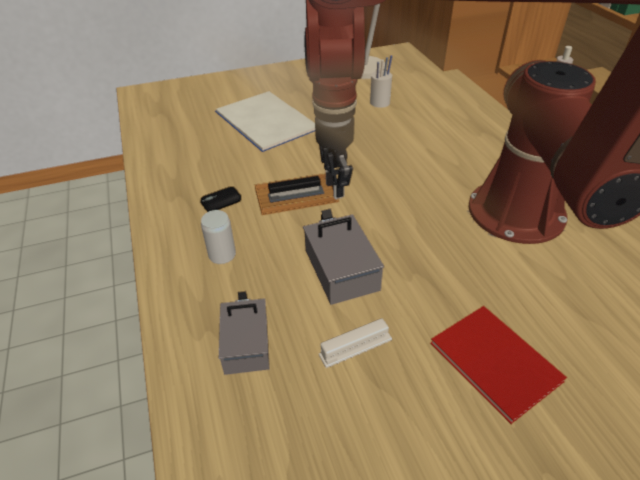

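The lid sits exactly as it did after pressing (image difference under 1 grey level), the stapler is in the tray, and the bystanders look unmoved. I'll let the arm settle and hand in.

drive_tool:
  rows: "0 0 0 0 0 0 0.04; 0 0 0 0 0 0 0.04; 0 0 0 0 0 0 0.04"

```text
time: 25.52
ee_pos: [506.6, -3.0, 158.4]
ee_rot: [-1.199, -1.224, 1.219]
wrist_force: [-0.2, -0.2, -0.1]
grip_width: 39.8
```

```bash
python3 - <<'E'
from h import *
s=env.state();print(s["time"],s["ee_pos"],s["wrist_force"])
print(order.finish_job())
E
```

```text
25.525 [506.62742573  -3.00339873 158.44565023] [-0.20219617 -0.20271129 -0.09021687]
the job is handed in; nothing more can be done
None
```

I handed the job in at 25.5 s with the stapler in the pen tray and the lid shut and caught. The hand-in reports no verdict.

- **Stapler:** I set it upright in the tray, within about 10 mm of the tray's centre by the pictures.
- **Pressing:** I swung the lid over from behind and pressed the handle in small steps. After about 13 mm of travel the wrist force rose to about 20 N, so I stopped and backed off; the lid sat shut under the hook.
- **Tug:** I pinched the handle and pulled at 15–18 N for about 0.5 s. The front edge rose about 7 mm and stopped, so the catch held and no second press was needed.
- **Last checks:** After release the lid looks the same as it did right after pressing. The can, mouse and notebook look unmoved in the side view; I compared them by eye only.

**Disagreements:**
- The reported tool position did not match the cameras. The real fingertips sat about 35–41 mm higher and about 5 mm off in x.
- Because of that, the first grasp closed above the stapler without touching it; I corrected for the offset from then on.
- The seal and catch forces could not be read directly. I judged them from the wrist force and the pictures.

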